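# Sort the leftover plugs on the soldering bench

## Robot

A 6-joint arm with a two-finger parallel gripper is mounted at the origin on the work surface. World frame = base frame: x ahead of the robot, y to its left, z up, the work surface at z = 0. Lengths are in mm, angles in rad, forces in N, time in s.
With the tool pointing down it reaches from about 325 to 900 mm from the base axis. Payload 6.1 kg.
Tool frame: the origin (TCP) lies on the front face of the gripper's body, between the roots of the fingers; the fingertips stand 73 mm ahead of it and the grasp point (between the pads) lies 54 mm ahead of it (r.tip_extent is the z of the fingertips in the tool frame, in mm); z points along the fingers, y is the direction in which the jaws open and shut (so a half turn about z gives the same grasp; the last joint's range is limited). The gripper opens to 85 mm and grips with 20 to 120 N. Pads are 22 mm wide; open, the fingers measure 114 mm over their backs; the gripper's body (76 mm by 85 mm) begins 54 mm behind the grasp point. The pads swing forward as they close: fully open they stand 13 mm farther back than shut.
Start: joints at [1.216, 0.22, 1.526, -0, 1.395, -0.126], TCP at [141.755, 608.705, 303.9] pointing down, gripper open.
Joint ranges: [-2.98, 2.98], [-0.91, 2.08], [0.09, 2.57], [-1.24, 4.39], [0.2, 2.65], [-2.68, 2.68]. Speed limits (rad/s): [2.57, 2.57, 3.01, 3.14, 3.14, 3.14].

## Interface

Orientations are given as a unit quaternion [x, y, z, w].
In Python, from bench import r, cams gives the robot as it stands. The module is installed in compiled form; this text tells all that it offers.
- The arm moves only by the tool step_arm, never from a script. Its argument "rows" is text: rows parted by semicolons, each of 7 numbers parted by spaces: the shift along the tool's x, y, z in units of 25 mm (1.0 is 25 mm), then the turn, a rotation vector about the tool's x, y, z in rad, then the gripper's target within -1 to 1 (fully open at 1, half-way at 0, shut at -1). In form: x y z ax ay az hand; .... A call has 1 to 8 rows; each row shifts and turns the commanded pose from where the row before left it, along the tool's axes as they then stand; what a row does not reach is not made up. A row lasts 1/10 s, in which the tool goes at most 50 mm and 8.59 degrees, less where a joint would pass 70% of its speed; a pose out of reach is approached as far as the arm can. A call is refused whole if a number of a shift passes 1 or a number of a turn 0.15, either way. A call with a gripper value outside its range is refused whole. The fingers move at their own pace and stop on an object; "newtons" is the grip in N (left out, the last holds). Time passes only in rows, so rows that do not move let the fingers close. It gives the time, the measured TCP pose, the force and the opening at its end, in the units of the state.
- r.read_state(): the state, without advancing time (a new reading comes with each control period).
- cams.snapshot(name): name is "scene" or "side" or "wrist"; returns (picture, depth): 400x640x3 uint8, blue, green, red; 400x640 float32, mm along the optical axis (not along the pixel's ray), 0 where there is no reading.
- cams.camera_info(name): a dict with "intrinsics" (3x3 intrinsics, pixels), "extrinsics" (4x4, takes a point from camera to world coordinates); the wrist camera has in their place "hand_eye" (4x4, takes a point from camera to tool coordinates, whose origin is the TCP and whose axes are the flange's). Camera axes: x right, y down, z forward; pixel columns grow to the right and rows downward; lengths in mm; the calibration is good to about 2 mm. The wrist camera is an equidistant fisheye: a pixel r from the principal point sees the ray r / f radians off the axis. A picture is of the moment at which its call begins: read the wrist's pose just before it. camera_info takes no time and is no camera call.
- r.hand_in(): hands the job in, once; it reports no verdict.
The state is a dict: "t": time; "joint_pos": joint angles; "joint_vel": joint speeds; "joint_torque": joint torques, N m; "ee_pos": TCP position; "ee_rot": TCP orientation; "force": force on the tool from outside, world axes, zero at the start; "ft_torque": the same for the moment, N m; "finger_gap": finger opening in mm.
Only numpy, scipy, OpenCV 4.12 (cv2) and the standard library are available. Lean on these libraries where they do the work, as an engineer would, in place of code of your own. Each camera call takes 0.05 s, during which the arm holds its last target.

## Task

The job is finished and five leftover plugs lie mixed on the greyboard: put both microphone plugs into the blue tray, both jack plugs into the green tray and the data plug into the yellow tray. Set each one down in its tray rather than dropping it, so that in the end each lies flat on the tray floor, none propped on another or on a wall. Leave the side cutters and the solder reel where they are.

Things in the scene. Friction and masses are not known exactly. Their poses are not given: they have to be found in the camera images.
- mic_plug_1: Microphone plug (one of two): bright metal barrel, 19 mm diameter, 47 mm long (small flats stop it rolling), with a ribbed black boot 25 mm long behind; 72 mm overall, about 55 g. Lies on its side. Origin on its axis, mid-length (11 mm along the barrel from the boot), 9.5 mm above what it lies on. x towards the open pin end, z up at the start.
- mic_plug_2: Microphone plug (the other of two): bright metal barrel, 19 mm diameter, 47 mm long (small flats stop it rolling), with a ribbed black boot 25 mm long behind; 72 mm overall, about 55 g. Lies on its side. Origin on its axis, mid-length (11 mm along the barrel from the boot), 9.5 mm above what it lies on. x towards the open pin end, z up at the start.
- jack_plug_1: Jack plug (one of two): black six-sided barrel, 15 mm across flats, 40 mm long, a black tail behind and a brass shaft 6.4 mm thick in front; 82 mm overall, about 40 g. Lies on a flat. Origin on its axis at mid-barrel, 7.5 mm above what it lies on; the tail ends 32 mm behind it, the brass tip 50 mm in front. x towards the brass tip, z up at the start.
- jack_plug_2: Jack plug (the other of two): black six-sided barrel, 15 mm across flats, 40 mm long, a black tail behind and a brass shaft 6.4 mm thick in front; 82 mm overall, about 40 g. Lies on a flat. Origin on its axis at mid-barrel, 7.5 mm above what it lies on; the tail ends 32 mm behind it, the brass tip 50 mm in front. x towards the brass tip, z up at the start.
- data_plug: Data plug: flat grey hood, 33 mm wide (its y), 34 mm long, 15 mm thick, with a D-shaped steel connector face in front, a black cable collar and two thumbscrews behind; 51 mm overall, about 45 g. Lies flat. Origin in the middle of the hood, 7.5 mm above what it lies on. x towards the steel face, z up at the start.
- tray_blue: Blue plastic sorting tray, open on top, empty, fixed to the bench: 130 mm (its x) by 150 mm (its y) outside, 30 mm high, walls and floor 3 mm thick, rim 3 mm wider. Origin at the centre of its underside; z up, x away from the robot within 0.2 rad. For microphone plugs. Trays and plugs stand on a greyboard sheet whose top is 2 mm above the table.
- tray_green: Green plastic sorting tray, open on top, empty, fixed to the bench: 130 mm (its x) by 150 mm (its y) outside, 30 mm high, walls and floor 3 mm thick, rim 3 mm wider. Origin at the centre of its underside; z up, x away from the robot within 0.2 rad. For jack plugs.
- tray_yellow: Yellow plastic sorting tray, open on top, empty, fixed to the bench: 130 mm (its x) by 150 mm (its y) outside, 30 mm high, walls and floor 3 mm thick, rim 3 mm wider. Origin at the centre of its underside; z up, x away from the robot within 0.2 rad. For data plugs.
- cutters: Side cutters with two red handles and a dark steel head, about 105 mm long, up to 50 mm wide over the handle ends and 12 mm high, lying on the greyboard among the plugs; not to be disturbed. Origin on the underside, between the handles, 16 mm behind the joint; x axis towards the cutting head, z up.
- solder_reel: Reel of solder with red flanges, 54 mm in diameter and 36 mm high, standing on one flange on the greyboard among the plugs; not to be disturbed. Origin at the centre of its underside, z up.
Not all that is in view belongs to the job. What is shaped like the jack_plug_1 but red is not meant.

How it is judged:
By the outcome, as a careful person would: the job done as asked, in the order asked, and still so for the second after the job is handed in, with the robot touching nothing.
It also fails if it takes over 112 s, if anything falls off the work surface, if the arm or the gripper's body presses on something with over 40 N, if the wrist force passes 120 N, or if a joint passes its speed limit or range.

## Working session

There is one attempt and no reset: what is moved stays moved. The work goes in short steps, Python scripts to look and compute and a tool call to move; the robot and the scene stay as the last step left them, time stands still between calls to the robot, and variables do not carry over. Pictures are saved under pics/ and viewed, and the job is handed in when it is done.

Besides the shell and the picture viewer there is one more tool, called after "Emit:" by a JSON object that holds its "api" and its "payload". step_arm: Moves the arm, as the interface text tells. Its arguments: {"type":"object","properties":{"rows":{"type":"string"},"newtons":{"type":"number"}},"required":["rows"]}

```bash
mkdir -p pics; ls; python3 - <<'E'
from bench import r,cams
import cv2,numpy as np
np.set_printoptions(precision=3,suppress=True)
for n in ["scene","side","wrist"]:
    s=r.read_state()
    p,d=cams.snapshot(n)
    cv2.imwrite(f"pics/{n}0.png",p); np.savez(f"pics/{n}0.npz",p=p,d=d,pos=s["ee_pos"],rot=s["ee_rot"])
    print(n,cams.camera_info(n))
print(r.read_state())
E
```

```text
pics
scene {'intrinsics': array([[364.534,   0.   , 320.795],
       [  0.   , 364.534, 206.322],
       [  0.   ,   0.   ,   1.   ]]), 'extrinsics': array([[   0.699,    0.405,   -0.589,  979.99 ],
       [   0.715,   -0.387,    0.582, -502.075],
       [   0.007,   -0.828,   -0.56 ,  541.181],
       [   0.   ,    0.   ,    0.   ,    1.   ]])}
side {'intrinsics': array([[362.042,   0.   , 322.804],
       [  0.   , 362.042, 198.275],
       [  0.   ,   0.   ,   1.   ]]), 'extrinsics': array([[ -1.   ,  -0.019,   0.021, 419.37 ],
       [ -0.029,   0.746,  -0.665, 475.289],
       [ -0.003,  -0.665,  -0.747, 588.998],
       [  0.   ,   0.   ,   0.   ,   1.   ]])}
wrist {'intrinsics': array([[309.707,   0.   , 324.093],
       [  0.   , 309.707, 200.376],
       [  0.   ,   0.   ,   1.   ]]), 'hand_eye': array([[  0.   ,  -0.945,  -0.327,  83.768],
       [  1.   ,   0.   ,   0.001,   0.913],
       [ -0.001,  -0.327,   0.945, -69.301],
       [  0.   ,   0.   ,   0.   ,   1.   ]])}
{'t': 0.15, 'joint_pos': array([ 1.216,  0.221,  1.527,  0.   ,  1.395, -0.126]), 'joint_vel': array([ 0.001, -0.003, -0.003,  0.001,  0.003,  0.   ]), 'joint_torque': array([  0.001, -49.748, -38.991,  -0.   ,   0.007,  -0.   ]), 'ee_pos': array([141.633, 608.358, 303.014]), 'ee_rot': array([ 0.114,  0.993, -0.001, -0.   ]), 'force': array([ 0.561,  0.544, -0.447]), 'ft_torque': array([-0.031,  0.038,  0.026]), 'finger_gap': 84.99202385721925}
```

View pics/scene0.png

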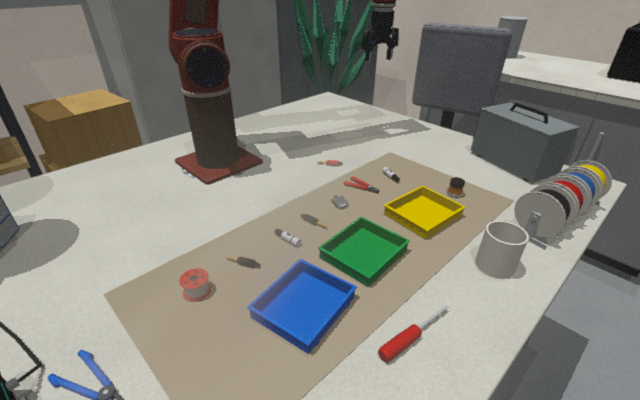

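View pics/side0.png

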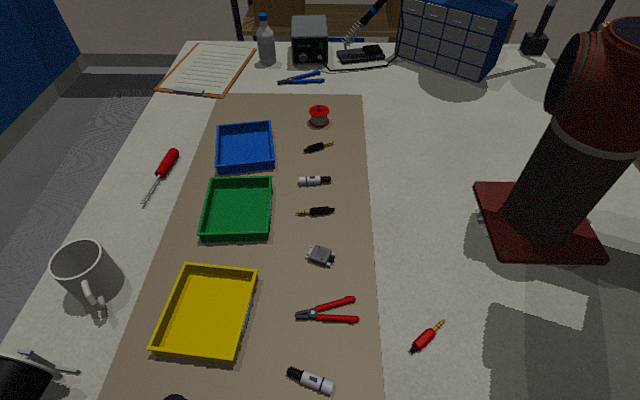

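View pics/wrist0.png

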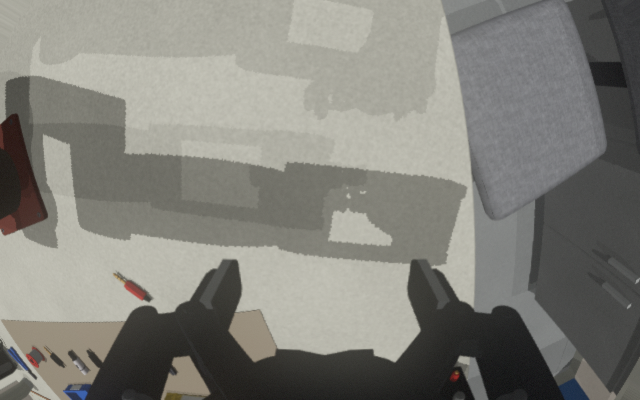

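The side view shows mic plugs at about (314,181) and (311,380), jacks at (319,147) and (316,211), and the data plug at (320,256). The cutters are at (327,310), the reel at (319,115), and the red decoy at (427,337). Next I'll measure them with the depth, masks and calibration.

```bash
cat > h.py <<'E'
import cv2,numpy as np
from bench import r,cams
np.set_printoptions(precision=3,suppress=True)
def cloud(n,d):
    ci=cams.camera_info(n);K=ci["intrinsics"];T=ci["extrinsics"]
    v,u=np.mgrid[0:400,0:640]
    P=np.stack([(u-K[0,2])/K[0,0]*d,(v-K[1,2])/K[1,1]*d,d],-1)
    return P@T[:3,:3].T+T[:3,3]
E
python3 - <<'E'
from h import *
for n in ["side","scene"]:
    z=np.load(f"pics/{n}0.npz");d=z["d"];p=z["p"];W=cloud(n,d)
    ok=(d>0)&(W[...,0]>250)&(W[...,0]<800)&(abs(W[...,1])<600)
    tbl=ok&(abs(W[...,2])<12)
    print(n,"board z med",np.median(W[tbl][:,2]))
    m=(ok&(W[...,2]>6)&(W[...,2]<60)).astype(np.uint8)
    k,l,st,c=cv2.connectedComponentsWithStats(m)
    for i in range(1,k):
        if st[i,4]<25: continue
        q=W[l==i]; 
        rc=cv2.minAreaRect(q[:,:2].astype(np.float32))
        print(i,st[i,:5],"mean",q.mean(0),"zmax",np.percentile(q[:,2],98),"rect",np.array(rc[0]),np.array(rc[1]),rc[2],"col",p[l==i].mean(0))
z=np.load("pics/side0.npz");p=z["p"]
cv2.imwrite("pics/s_a.png",cv2.resize(p[90:280,200:400],None,fx=3,fy=3,interpolation=cv2.INTER_CUBIC))
cv2.imwrite("pics/s_b.png",cv2.resize(p[235:400,260:400],None,fx=3.5,fy=3.5,interpolation=cv2.INTER_CUBIC))
E
```

```text
side board z med 0.3208922711504556
6 [320  60  31  12  48] mean [ 422.646 -587.285   13.515] zmax 30.928679034960375 rect [ 413.806 -586.076] [18.932 95.038] 86.0658950805664 col [21.75  23.25  23.875]
10 [277  71  47  12 205] mean [ 516.092 -529.84     8.779] zmax 12.005584662557444 rect [ 521.573 -538.283] [139.665  58.992] 9.221302032470703 col [87.302 45.468 21.02 ]
14 [309 105  20  21 320] mean [ 455.004 -316.72    29.404] zmax 38.029027929961515 rect [ 455.181 -323.165] [49.713 52.645] 1.2230679988861084 col [22.303 23.897 84.653]
15 [ 214  120   61   54 1242] mean [ 634.845 -194.976   21.416] zmax 31.65312599043801 rect [ 630.725 -199.936] [135.826 159.855] 10.899243354797363 col [76.027 34.447 10.454]
18 [303 141  31  11 137] mean [ 457.104 -208.72    12.109] zmax 16.672376705126513 rect [ 450.829 -211.226] [81.752 16.766] 22.753955841064453 col [15.547 23.511 28.153]
21 [163 148  16  29 183] mean [ 795.009 -143.834   16.915] zmax 24.550951363757232 rect [ 794.381 -139.869] [84.733 11.029] 89.72815704345703 col [ 5.055  6.454 87.399]
25 [ 196  176   77   66 1753] mean [616.8
[... 4322 characters left out ...]
]
81 [179 269  29  29 654] mean [ 461.042 -326.457   31.348] zmax 38.92853288995594 rect [ 456.03  -324.807] [51.61  52.961] 60.396915435791016 col [ 93.39  104.732 154.433]
156 [378 328  29  31 142] mean [ 795.999 -163.303   20.684] zmax 25.954333813979463 rect [ 794.547 -148.217] [71.996 10.711] 89.83145141601562 col [ 63.077  70.423 161.542]
158 [ 13 333  29  46 243] mean [ 408.65  -590.064   12.545] zmax 30.449916484365083 rect [ 396.359 -589.502] [134.297  20.585] 0.13798744976520538 col [61.955 66.091 66.3  ]
161 [  47  350   77   50 1099] mean [ 514.558 -535.211   10.151] zmax 12.785788160584794 rect [ 516.354 -540.401] [132.66   62.217] 8.097886085510254 col [157.568 108.228  84.127]
```

View pics/s_a.png

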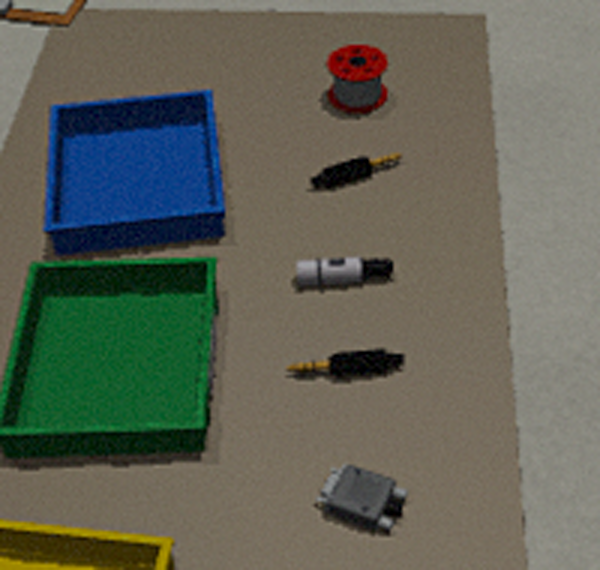

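View pics/s_b.png

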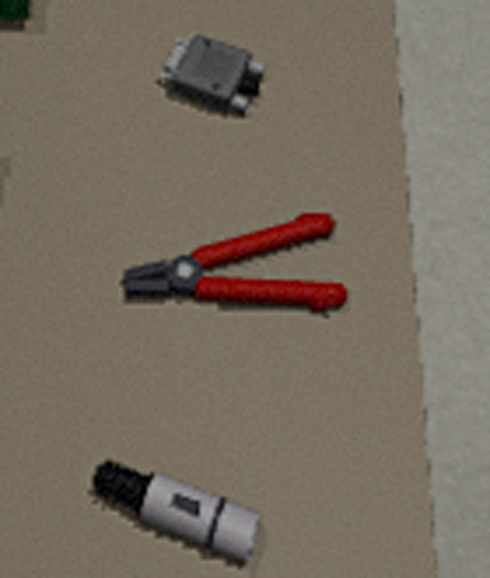

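Both cameras agree within a few mm, and sizes and heights match the given ones. I'll combine the two views into final poses and write a move helper.

```bash
cat >> h.py <<'E'
from scipy.spatial.transform import Rotation as Ro
def plan(x,y,z,psi=None):
    """prints turn (tool rotvec) then shift in tool axes (units of 25mm) after the turn"""
    s=r.read_state();R=Ro.from_quat(s["ee_rot"]);p=s["ee_pos"]
    M=R.as_matrix(); cur=np.degrees(np.arctan2(M[1,1],M[0,1]))
    if psi is None: psi=cur
    d=(psi-cur+90)%180-90; a=np.radians(cur+d)
    ty=np.array([np.cos(a),np.sin(a),0]);tz=np.array([0,0,-1.]);tx=np.cross(ty,tz)
    Rt=Ro.from_matrix(np.stack([tx,ty,tz],1))
    print("t %.2f pos"%s["t"],p,"psi %.1f"%cur,"gap %.1f"%s["finger_gap"],"F",s["force"],"j",s["joint_pos"])
    print("turn",(R.inv()*Rt).as_rotvec(),"shift/25",Rt.as_matrix().T@(np.array([x,y,z])-p)/25)
E
python3 - <<'E'
from h import *
print(r.tip_extent)
cen={"micA":(456,-95),"micB":(446,318),"J1":(453,-213),"J2":(452,-6),"data":(437,102)}
C=[]
for n in ["side","scene"]:
    z=np.load(f"pics/{n}0.npz");d=z["d"];W=cloud(n,d).reshape(-1,3);C.append(W[d.ravel()>0])
W=np.vstack(C)
for k,c in cen.items():
    q=W[(np.hypot(W[:,0]-c[0],W[:,1]-c[1])<50)&(W[:,2]>6)&(W[:,2]<30)]
    rc=cv2.minAreaRect(q[:,:2].astype(np.float32)); w,h=rc[1]; a=rc[2] if w>h else rc[2]+90
    u,_,v=cv2.PCACompute2(q[:,:2].astype(np.float32),None); b=np.degrees(np.arctan2(v[0,1] if 0 else _[0,1],_[0,0]))
    print(k,len(q),np.array(rc[0]),np.array(rc[1]),"ang",(a+90)%180-90,"pca",(b+90)%180-90)
plan(456,-95,150,99.8)
E
```

```text
72.6
micA 435 [456.28  -95.065] [72.747 22.678] ang 7.244922637939453 pca 7.4491043
micB 750 [445.478 318.839] [20.574 74.018] ang -18.757720947265625 pca -19.334587
J1 325 [ 452.089 -214.299] [82.06  19.331] ang 27.704866409301758 pca 26.746094
J2 326 [452.198  -6.057] [81.315 18.779] ang 6.509286880493164 pca 7.149109
data 578 [436.872 102.554] [35.036 51.963] ang -21.59021759033203 pca -23.14444
t 0.15 pos [141.633 608.358 303.014] psi 76.9 gap 85.0 F [ 0.561  0.544 -0.447] j [ 1.216  0.221  1.527  0.     1.395 -0.126]
turn [-0.002 -0.001 -0.4  ] shift/25 [ -7.602 -29.864   6.121]
```

Emit:
{"api": "step_arm", "payload": {"rows": "0 0 0 0 0 -0.13 0.3; 0 0 0 0 0 -0.13 0.3; 0 0 0 0 0 -0.12 0.3; -0.25 -1 0.2 0 0 0 0.3; -0.25 -1 0.2 0 0 0 0.3; -0.25 -1 0.2 0 0 0 0.3; -0.25 -1 0.2 0 0 0 0.3; -0.25 -1 0.2 0 0 0 0.3"}}

```text
t: 0.95
ee_pos: [191.6, 488.7, 278.3]
ee_rot: [-0.076, 0.997, -0.0, -0.0]
force: [0.2, 0.0, -0.2]
finger_gap: 55.6
```

Emit:
{"api": "step_arm", "payload": {"rows": "-0.25 -1 0.2 0 0 0 0.3; -0.25 -1 0.2 0 0 0 0.3; -0.25 -1 0.2 0 0 0 0.3; -0.25 -1 0.2 0 0 0 0.3; -0.25 -1 0.2 0 0 0 0.3; -0.25 -1 0.2 0 0 0 0.3; -0.25 -1 0.2 0 0 0 0.3; -0.25 -1 0.2 0 0 0 0.3"}}

```text
t: 1.75
ee_pos: [271.1, 298.6, 238.5]
ee_rot: [-0.076, 0.997, -0.0, -0.0]
force: [0.7, -0.2, -0.3]
finger_gap: 55.7
```

Emit:
{"api": "step_arm", "payload": {"rows": "-0.25 -1 0.2 0 0 0 0.3; -0.25 -1 0.2 0 0 0 0.3; -0.25 -1 0.2 0 0 0 0.3; -0.25 -1 0.2 0 0 0 0.3; -0.25 -1 0.2 0 0 0 0.3; -0.25 -1 0.2 0 0 0 0.3; -0.25 -1 0.2 0 0 0 0.3; -0.25 -1 0.2 0 0 0 0.3"}}

```text
t: 2.55
ee_pos: [350.7, 108.4, 198.7]
ee_rot: [-0.076, 0.997, 0.0, 0.0]
force: [0.4, 0.2, 0.1]
finger_gap: 55.5
```

Emit:
{"api": "step_arm", "payload": {"rows": "-0.25 -1 0.2 0 0 0 0.3; -0.25 -1 0.2 0 0 0 0.3; -0.25 -1 0.2 0 0 0 0.3; -0.25 -1 0.2 0 0 0 0.3; -0.25 -1 0.2 0 0 0 0.3; -0.25 -1 0.2 0 0 0 0.3; 0 0 0 0 0 0 0.3"}}

```text
t: 3.25
ee_pos: [410.8, -35.2, 168.5]
ee_rot: [-0.074, 0.997, -0.0, -0.0]
force: [-0.3, 0.8, 1.2]
finger_gap: 55.8
```

```bash
python3 - <<'E'
from h import *
plan(459,-94.5,78,98.5)
p,d=cams.snapshot("wrist");cv2.imwrite("pics/w1.png",p)
E
```

```text
t 3.25 pos [410.779 -35.223 168.524] psi 98.5 gap 55.8 F [-0.288  0.849  1.161] j [-0.277 -0.156  2.182 -0.001  1.116 -1.996]
turn [-0.001 -0.     0.   ] shift/25 [-1.557 -2.63   3.621]
```

View pics/w1.png

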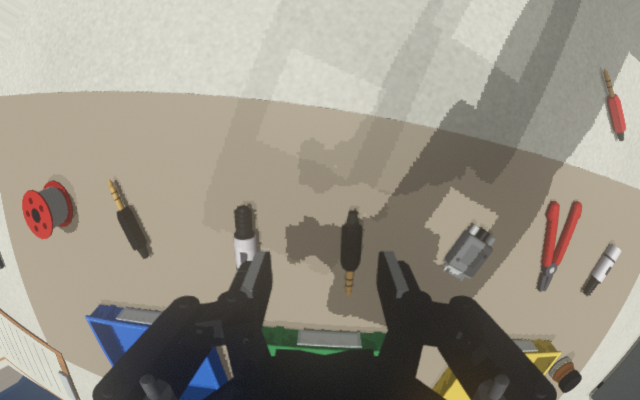

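The wrist view shows the first mic plug at (246,245), left of the gripper as planned, and the jack at (350,250). Moving over the mic plug and down.

Emit:
{"api": "step_arm", "payload": {"rows": "-0.52 -0.88 0 0 0 0 0.3; -0.52 -0.88 0 0 0 0 0.3; -0.52 -0.87 0 0 0 0 0.3; 0 0 0.8 0 0 0 0.3; 0 0 0.8 0 0 0 0.3; 0 0 0.8 0 0 0 0.3; 0 0 0.6 0 0 0 0.3; 0 0 0.3 0 0 0 0.3"}}

```text
t: 4.1
ee_pos: [457.5, -90.9, 85.1]
ee_rot: [-0.076, 0.997, 0.001, -0.001]
force: [-0.7, 1.2, -1.0]
finger_gap: 55.5
```

```bash
python3 - <<'E'
from h import *
plan(459,-94.5,78,98.5)
p,d=cams.snapshot("wrist");cv2.imwrite("pics/w2.png",p)
E
```

```text
t 4.10 pos [457.53  -90.944  85.068] psi 98.7 gap 55.5 F [-0.686  1.161 -1.035] j [-0.366  0.136  2.084  0.     0.925 -2.089]
turn [ 0.002 -0.002  0.004] shift/25 [-0.037 -0.149  0.283]
```

View pics/w2.png

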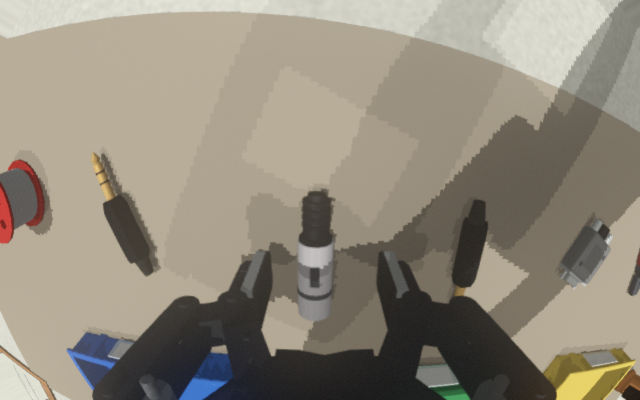

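The barrel is aligned and centred between the fingers (315,270). Closing.

Emit:
{"api": "step_arm", "payload": {"rows": "0 -0.1 0.27 0 0 0 0.3; 0 0 0 0 0 0 -1; 0 0 0 0 0 0 -1; 0 0 0 0 0 0 -1; 0 0 0 0 0 0 -1; 0 0 0 0 0 0 -1; 0 0 0 0 0 0 -1", "newtons": 40}}

```text
t: 4.85
ee_pos: [459.7, -95.0, 80.5]
ee_rot: [-0.075, 0.997, -0.0, 0.001]
force: [-0.8, 0.2, 6.2]
finger_gap: 17.5
```

```bash
python3 - <<'E'
from h import *
a=np.radians(11); c=np.array([630.6,-200.3])
for s in (-33,33):
    print(s, c+s*np.array([-np.sin(a),np.cos(a)]))
plan(627,-167.9+5,150,99.5)
E
```

```text
-33 [ 636.897 -232.694]
33 [ 624.303 -167.906]
t 4.85 pos [459.659 -94.998  80.452] psi 98.7 gap 17.5 F [-0.837  0.186  6.228] j [-0.372  0.149  2.08   0.     0.911 -2.094]
turn [-0.001  0.001 -0.015] shift/25 [-6.154 -3.784 -2.782]
```

Emit:
{"api": "step_arm", "payload": {"rows": "0 0 -0.5 0 0 0 -1; 0 0 -0.8 0 0 0 -1; 0 0 -0.9 0 0 0 -1; 0 0 -0.8 0 0 0 -1; 0 0 0 0 0 0 -1"}}

```text
t: 5.35
ee_pos: [461.0, -95.5, 158.0]
ee_rot: [-0.076, 0.997, -0.001, 0.003]
force: [0.0, -0.4, -0.1]
finger_gap: 17.6
```

```bash
python3 - <<'E'
from h import *
plan(640,-232,155,101)
p,d=cams.snapshot("wrist");cv2.imwrite("pics/w3.png",p)
p,d=cams.snapshot("side");cv2.imwrite("pics/s3.png",p[80:300,180:420].repeat(3,0).repeat(3,1)[:600,:720])
E
```

```text
t 5.35 pos [460.995 -95.476 157.997] psi 98.7 gap 17.6 F [ 0.019 -0.354 -0.053] j [-0.372  0.009  2.051 -0.     1.076 -2.094]
turn [-0.003  0.005 -0.041] shift/25 [-5.987 -6.727  0.12 ]
```

View pics/w3.png

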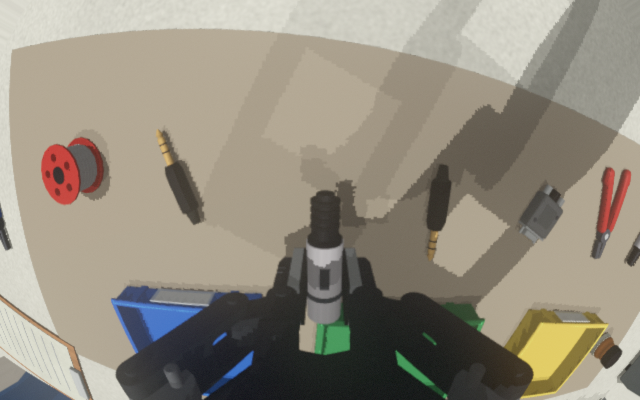

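View pics/s3.png

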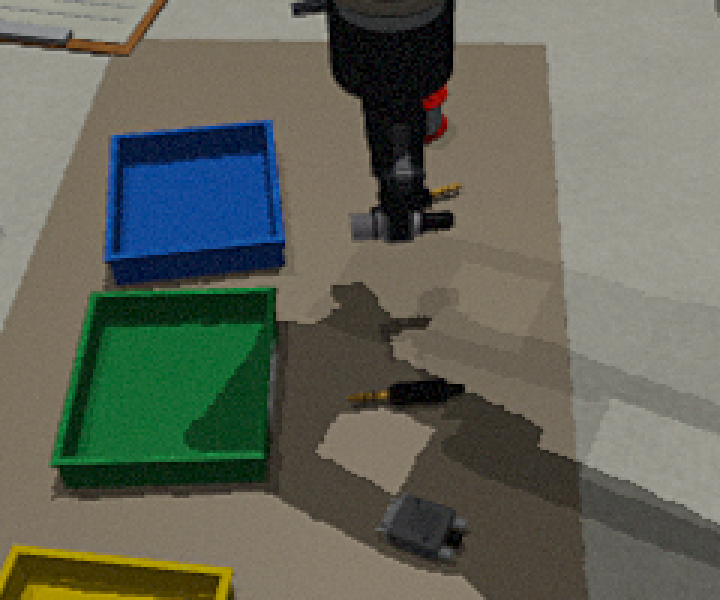

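The plug is held level. Carrying it to the −y half of the blue tray.

Emit:
{"api": "step_arm", "payload": {"rows": "0 0 0 0 0 -0.04 -1; -0.85 -0.96 0 0 0 0 -1; -0.85 -0.96 0 0 0 0 -1; -0.85 -0.96 0 0 0 0 -1; -0.85 -0.96 0 0 0 0 -1; -0.85 -0.96 0 0 0 0 -1; -0.85 -0.96 0 0 0 0 -1; -0.85 -0.96 0 0 0 0 -1"}}

```text
t: 6.25
ee_pos: [636.9, -231.8, 152.0]
ee_rot: [-0.095, 0.995, 0.001, -0.002]
force: [-0.1, -0.8, -0.3]
finger_gap: 17.7
```

Emit:
{"api": "step_arm", "payload": {"rows": "0 0 0 0 0 0 -1; 0 0 0 0 0 0 -1"}}

```text
t: 6.45
ee_pos: [636.0, -231.1, 152.1]
ee_rot: [-0.095, 0.995, 0.001, -0.002]
force: [-0.1, 0.2, -1.5]
finger_gap: 17.3
```

```bash
python3 - <<'E'
from h import *
plan(640,-232,84.5,101)
E
```

```text
t 6.45 pos [ 635.999 -231.133  152.091] psi 100.9 gap 17.3 F [-0.099  0.212 -1.528] j [-0.465  0.479  1.494  0.     1.172 -2.227]
turn [ 0.003 -0.003 -0.001] shift/25 [-0.15  -0.065  2.704]
```

Emit:
{"api": "step_arm", "payload": {"rows": "-0.1 -0.05 0.7 0 0 0 -1; 0 0 0.7 0 0 0 -1; 0 0 0.6 0 0 0 -1; 0 0 0.3 0 0 0 -1; 0 0 0.15 0 0 0 -1; 0 0 0.1 0 0 0 -1; 0 0 0 0 0 0 -1"}}

```text
t: 7.15
ee_pos: [640.0, -232.3, 91.1]
ee_rot: [-0.095, 0.995, -0.0, 0.0]
force: [-0.0, -0.3, -0.3]
finger_gap: 17.5
```

```bash
python3 - <<'E'
from h import *
plan(640,-232,84.5,101)
E
```

```text
t 7.15 pos [ 639.956 -232.28    91.134] psi 101.0 gap 17.5 F [-0.042 -0.282 -0.286] j [-0.464  0.562  1.505 -0.     1.074 -2.226]
turn [-0.     0.    -0.001] shift/25 [-0.004  0.011  0.265]
```

Emit:
{"api": "step_arm", "payload": {"rows": "0 0 0.1 0 0 0 -1; 0 0 0.06 0 0 0 -1; 0 0 0 0 0 0 -1"}}

```text
t: 7.45
ee_pos: [639.8, -232.2, 87.0]
ee_rot: [-0.095, 0.995, -0.0, 0.0]
force: [1.0, -0.3, -0.5]
finger_gap: 17.6
```

Emit:
{"api": "step_arm", "payload": {"rows": "0 0 0.05 0 0 0 -1; 0 0 0 0 0 0 -1"}}

```text
t: 7.65
ee_pos: [639.7, -232.2, 85.6]
ee_rot: [-0.095, 0.995, 0.0, -0.0]
force: [0.0, 0.0, -0.6]
finger_gap: 17.4
```

Emit:
{"api": "step_arm", "payload": {"rows": "0 0 0.05 0 0 0 -1; 0 0 0 0 0 0 -1"}}

```text
t: 7.85
ee_pos: [639.7, -232.2, 84.2]
ee_rot: [-0.095, 0.995, 0.0, -0.0]
force: [-0.1, -0.3, -0.7]
finger_gap: 17.8
```

Emit:
{"api": "step_arm", "payload": {"rows": "0 0 0.05 0 0 0 -1; 0 0 0 0 0 0 -1"}}

```text
t: 8.05
ee_pos: [639.9, -232.3, 83.5]
ee_rot: [-0.095, 0.995, -0.0, 0.0]
force: [-1.4, 0.4, 2.6]
finger_gap: 18.0
```

Emit:
{"api": "step_arm", "payload": {"rows": "0 0 0.04 0 0 0 -1; 0 0 0 0 0 0 -1"}}

```text
t: 8.25
ee_pos: [639.9, -232.3, 83.5]
ee_rot: [-0.096, 0.995, -0.0, 0.0]
force: [-4.0, 1.4, 8.8]
finger_gap: 17.8
```

It touches down at 83.5, exactly as predicted. Opening part-way and lifting.

Emit:
{"api": "step_arm", "payload": {"rows": "0 0 -0.04 0 0 0 -0.15; 0 0 0 0 0 0 -0.15; 0 0 0 0 0 0 -0.15; 0 0 0 0 0 0 -0.15; 0 0 -0.3 0 0 0 -0.15; 0 0 -0.9 0 0 0 -0.15; 0 0 -0.9 0 0 0 -0.15; 0 0 -0.9 0 0 0 -0.15"}}

```text
t: 9.05
ee_pos: [639.7, -232.2, 159.3]
ee_rot: [-0.095, 0.995, 0.0, 0.0]
force: [-0.4, 0.2, -0.2]
finger_gap: 36.4
```

```bash
python3 - <<'E'
from h import *
# mic B phi ~161.3deg ; grasp 3mm toward barrel (-x,+y)
plan(445.5-2.8,318.5+1,150,71.5)
p,d=cams.snapshot("side");cv2.imwrite("pics/s4.png",p[80:300,180:420].repeat(3,0).repeat(3,1)[:600,:720])
E
```

```text
t 9.05 pos [ 639.745 -232.169  159.326] psi 101.0 gap 36.4 F [-0.396  0.247 -0.201] j [-0.464  0.477  1.482  0.     1.182 -2.226]
turn [0.    0.    0.514] shift/25 [14.476 18.426  0.373]
```

View pics/s4.png

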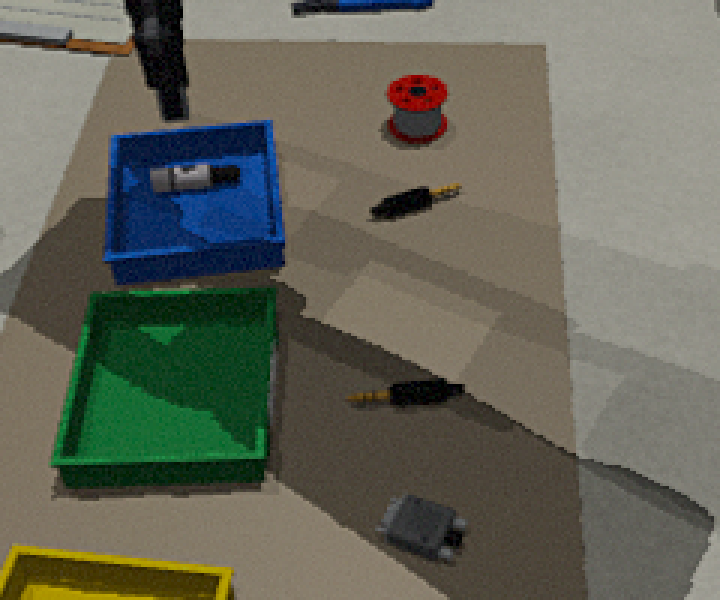

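The mic plug lies flat in the blue tray at (195,178). Next is the second mic plug.

Emit:
{"api": "step_arm", "payload": {"rows": "0 0 0 0 0 0.13 0.3; 0 0 0 0 0 0.13 0.3; 0 0 0 0 0 0.13 0.3; 0 0 0 0 0 0.124 0.3; 0.76 0.97 0 0 0 0 0.3; 0.76 0.97 0 0 0 0 0.3; 0.76 0.97 0 0 0 0 0.3; 0.76 0.97 0 0 0 0 0.3"}}

```text
t: 9.9
ee_pos: [598.0, -115.1, 158.3]
ee_rot: [0.161, 0.987, 0.0, 0.0]
force: [0.1, 0.6, 0.9]
finger_gap: 55.7
```

Emit:
{"api": "step_arm", "payload": {"rows": "0.76 0.97 0 0 0 0 0.3; 0.76 0.97 0 0 0 0 0.3; 0.76 0.97 0 0 0 0 0.3; 0.76 0.97 0 0 0 0 0.3; 0.76 0.97 0 0 0 0 0.3; 0.76 0.97 0 0 0 0 0.3; 0.76 0.97 0 0 0 0 0.3; 0.76 0.97 0 0 0 0 0.3"}}

```text
t: 10.7
ee_pos: [515.4, 117.2, 158.5]
ee_rot: [0.161, 0.987, 0.0, 0.0]
force: [0.7, 0.3, -0.1]
finger_gap: 55.4
```

Emit:
{"api": "step_arm", "payload": {"rows": "0.76 0.97 0 0 0 0 0.3; 0.76 0.97 0 0 0 0 0.3; 0.76 0.97 0 0 0 0 0.3; 0.76 0.97 0 0 0 0 0.3; 0.76 0.97 0 0 0 0 0.3; 0.76 0.97 0 0 0 0 0.3; 0.76 0.97 0 0 0 0 0.3; 0 0 0 0 0 0 0.3"}}

```text
t: 11.5
ee_pos: [442.4, 322.1, 158.5]
ee_rot: [0.159, 0.987, 0.001, 0.0]
force: [-0.5, -0.9, 0.5]
finger_gap: 55.5
```

```bash
python3 - <<'E'
from h import *
plan(445.5-2.8,318.5+1,79.5,71.5)
p,d=cams.snapshot("wrist");cv2.imwrite("pics/w5.png",p)
E
```

```text
t 11.50 pos [442.383 322.094 158.527] psi 71.7 gap 55.5 F [-0.544 -0.859  0.493] j [ 0.485  0.189  1.854  0.001  1.098 -0.767]
turn [ 0.001 -0.     0.003] shift/25 [-0.045 -0.094  3.161]
```

View pics/w5.png

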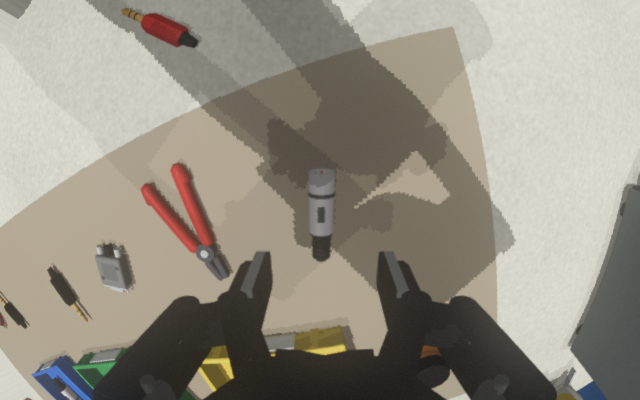

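Mic plug 2 is aligned and centred at (320,215), and the cutters are clear of the fingers. Descending.

Emit:
{"api": "step_arm", "payload": {"rows": "-0.04 -0.05 0.9 0 0 0 0.3; 0 0 0.9 0 0 0 0.3; 0 0 0.8 0 0 0 0.3; 0 0 0.4 0 0 0 0.3; 0 0 0.12 0 0 0 0.3; 0 0 0 0 0 0 0.3"}}

```text
t: 12.15
ee_pos: [444.4, 317.4, 80.3]
ee_rot: [0.161, 0.987, -0.0, -0.0]
force: [-0.2, -0.1, 0.0]
finger_gap: 55.1
```

```bash
python3 - <<'E'
from h import *
plan(445.5-2.8,318.5+1,79.5,71.5)
E
```

```text
t 12.15 pos [444.438 317.377  80.284] psi 71.5 gap 55.1 F [-0.162 -0.115  0.04 ] j [ 0.476  0.31   1.882 -0.     0.95  -0.772]
turn [-0.    -0.    -0.001] shift/25 [0.093 0.058 0.031]
```

Emit:
{"api": "step_arm", "payload": {"rows": "0.09 0.05 0 0 0 0 0.3; 0 0 0 0 0 0 -1; 0 0 0 0 0 0 -1; 0 0 0 0 0 0 -1; 0 0 0 0 0 0 -1; 0 0 0 0 0 0 -1; 0 0 0 0 0 0 -1", "newtons": 40}}

```text
t: 12.85
ee_pos: [442.8, 320.0, 81.0]
ee_rot: [0.161, 0.987, 0.0, 0.0]
force: [-0.9, -0.2, 6.4]
finger_gap: 17.4
```

Emit:
{"api": "step_arm", "payload": {"rows": "0 0 -0.5 0 0 0 -1; 0 0 -0.8 0 0 0 -1; 0 0 -0.9 0 0 0 -1; 0 0 -0.8 0 0 0 -1; 0 0 0 0 0 0 -1"}}

```text
t: 13.35
ee_pos: [444.2, 320.6, 158.7]
ee_rot: [0.161, 0.987, 0.002, 0.002]
force: [0.9, 0.3, -0.7]
finger_gap: 17.6
```

```bash
python3 - <<'E'
from h import *
plan(624.3-3,-167.9-0.5,155,101)
p,d=cams.snapshot("wrist");cv2.imwrite("pics/w6.png",p)
E
```

```text
t 13.35 pos [444.183 320.627 158.742] psi 71.5 gap 17.6 F [ 0.925  0.268 -0.715] j [ 0.481  0.187  1.856 -0.     1.093 -0.767]
turn [ 0.003  0.005 -0.515] shift/25 [ -3.222 -20.554   0.15 ]
```

View pics/w6.png

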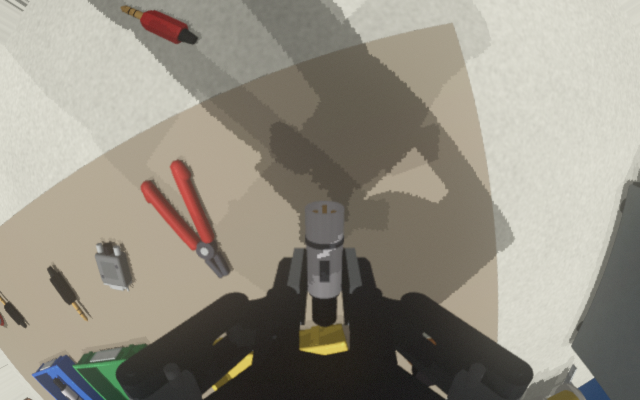

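Emit:
{"api": "step_arm", "payload": {"rows": "0 0 0 0 0 -0.13 -1; 0 0 0 0 0 -0.13 -1; 0 0 0 0 0 -0.13 -1; 0 0 0 0 0 -0.125 -1; -0.15 -0.98 0 0 0 0 -1; -0.15 -0.98 0 0 0 0 -1; -0.15 -0.98 0 0 0 0 -1; -0.15 -0.98 0 0 0 0 -1"}}

```text
t: 14.2
ee_pos: [475.0, 225.2, 153.5]
ee_rot: [-0.096, 0.995, -0.0, -0.001]
force: [-0.1, 0.3, -1.2]
finger_gap: 17.7
```

Emit:
{"api": "step_arm", "payload": {"rows": "-0.15 -0.98 0 0 0 0 -1; -0.15 -0.98 0 0 0 0 -1; -0.15 -0.98 0 0 0 0 -1; -0.15 -0.98 0 0 0 0 -1; -0.15 -0.98 0 0 0 0 -1; -0.15 -0.98 0 0 0 0 -1; -0.15 -0.98 0 0 0 0 -1; -0.15 -0.98 0 0 0 0 -1"}}

```text
t: 15.0
ee_pos: [541.9, 38.7, 153.5]
ee_rot: [-0.096, 0.995, 0.0, -0.001]
force: [0.0, 0.2, -0.4]
finger_gap: 17.3
```

Emit:
{"api": "step_arm", "payload": {"rows": "-0.15 -0.98 0 0 0 0 -1; -0.15 -0.98 0 0 0 0 -1; -0.15 -0.98 0 0 0 0 -1; -0.15 -0.98 0 0 0 0 -1; -0.15 -0.98 0 0 0 0 -1; -0.15 -0.98 0 0 0 0 -1; -0.15 -0.98 0 0 0 0 -1; -0.15 -0.98 0 0 0 0 -1"}}

```text
t: 15.8
ee_pos: [608.8, -147.6, 153.1]
ee_rot: [-0.096, 0.995, 0.001, -0.001]
force: [0.5, 0.3, 0.2]
finger_gap: 17.6
```

Emit:
{"api": "step_arm", "payload": {"rows": "-0.07 0 0 0 0 0 -1; 0 0 0 0 0 0 -1; 0 0 0 0 0 0 -1"}}

```text
t: 16.1
ee_pos: [610.5, -145.6, 153.9]
ee_rot: [-0.096, 0.995, 0.001, -0.001]
force: [0.3, 0.3, -1.0]
finger_gap: 18.0
```

```bash
python3 - <<'E'
from h import *
plan(621.3,-168.4,84,101)
E
```

```text
t 16.10 pos [ 610.461 -145.626  153.916] psi 101.0 gap 18.0 F [ 0.258  0.331 -1.041] j [-0.36   0.371  1.637  0.     1.136 -2.123]
turn [ 0.001 -0.002  0.001] shift/25 [-0.252 -0.977  2.797]
```

Emit:
{"api": "step_arm", "payload": {"rows": "-0.22 -0.97 0 0 0 0 -1; 0 0 0.8 0 0 0 -1; 0 0 0.8 0 0 0 -1; 0 0 0.6 0 0 0 -1; 0 0 0.3 0 0 0 -1; 0 0 0.1 0 0 0 -1; 0 0 0 0 0 0 -1"}}

```text
t: 16.8
ee_pos: [621.4, -169.1, 90.2]
ee_rot: [-0.096, 0.995, 0.0, -0.0]
force: [0.6, 0.4, -0.3]
finger_gap: 17.5
```

```bash
python3 - <<'E'
from h import *
plan(621.3,-168.4,84,101)
E
```

```text
t 16.80 pos [ 621.406 -169.065   90.175] psi 101.0 gap 17.5 F [ 0.594  0.369 -0.257] j [-0.388  0.49   1.613 -0.     1.039 -2.151]
turn [ 0.    -0.     0.001] shift/25 [-0.001  0.027  0.247]
```

Emit:
{"api": "step_arm", "payload": {"rows": "0 0 0.14 0 0 0 -1; 0 0 0.04 0 0 0 -1; 0 0 0.04 0 0 0 -1; 0 0 0 0 0 0 -1"}}

```text
t: 17.2
ee_pos: [621.4, -169.5, 84.8]
ee_rot: [-0.096, 0.995, -0.0, 0.0]
force: [-0.8, -0.0, -0.9]
finger_gap: 17.8
```

Emit:
{"api": "step_arm", "payload": {"rows": "0 0 0.04 0 0 0 -1; 0 0 0 0 0 0 -1"}}

```text
t: 17.4
ee_pos: [621.5, -169.5, 84.0]
ee_rot: [-0.096, 0.995, -0.0, 0.0]
force: [-0.7, 0.5, 1.6]
finger_gap: 17.8
```

Contact. Releasing.

Emit:
{"api": "step_arm", "payload": {"rows": "0 0 0.01 0 0 0 -1; 0 0 0 0 0 0 -0.15; 0 0 0 0 0 0 -0.15; 0 0 0 0 0 0 -0.15; 0 0 -0.3 0 0 0 -0.15; 0 0 -0.9 0 0 0 -0.15; 0 0 -0.9 0 0 0 -0.15; 0 0 -0.9 0 0 0 -0.15"}}

```text
t: 18.2
ee_pos: [621.3, -169.4, 159.6]
ee_rot: [-0.096, 0.995, 0.0, -0.0]
force: [-0.0, -0.0, 0.6]
finger_gap: 36.3
```

```bash
python3 - <<'E'
from h import *
# J1: mid (452.5,-214) phi 27, tip dir (-.89,-.45); origin = mid+9*(.89,.45)
plan(452.5+8,-214+4,150,117.2)
p,d=cams.snapshot("side");cv2.imwrite("pics/s7.png",p[80:300,180:420].repeat(3,0).repeat(3,1)[:600,:720])
E
```

```text
t 18.20 pos [ 621.3   -169.374  159.567] psi 101.0 gap 36.3 F [-0.006 -0.022  0.562] j [-0.389  0.398  1.589 -0.     1.154 -2.151]
turn [ 0.    -0.    -0.283] shift/25 [6.464 1.495 0.383]
```

View pics/s7.png

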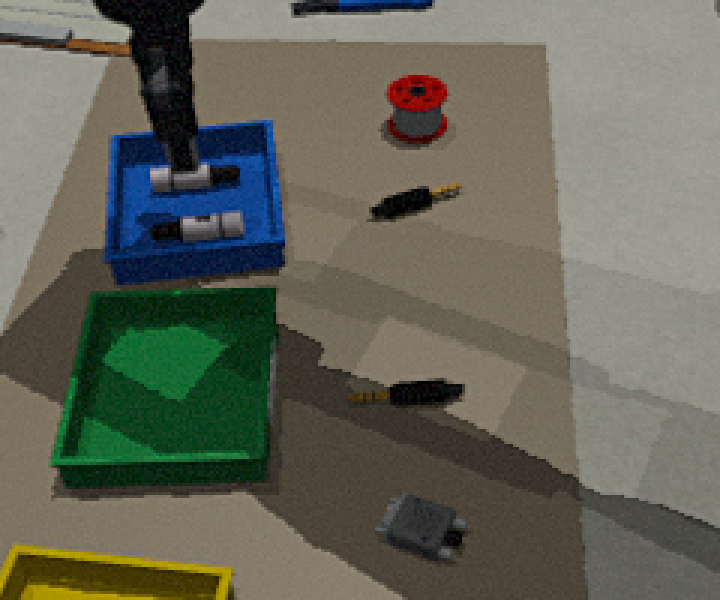

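Both mic plugs lie flat in the blue tray. Jack 1 at this heading would bring joint 6 close to its limit, so I'll take the half-turned grasp.

Emit:
{"api": "step_arm", "payload": {"rows": "0 0 0 0 0 0.143 0.3; 0 0 0 0 0 0.143 0.3; 0 0 0 0 0 0.143 0.3; 0 0 0 0 0 0.143 0.3; 0 0 0 0 0 0.143 0.3; 0 0 0 0 0 0.143 0.3; 0 0 0 0 0 0.143 0.3; 0 0 0 0 0 0.143 0.3"}}

```text
t: 19.05
ee_pos: [621.4, -169.4, 158.5]
ee_rot: [0.461, 0.888, 0.0, 0.0]
force: [-0.4, 0.6, 0.1]
finger_gap: 55.5
```

Emit:
{"api": "step_arm", "payload": {"rows": "0 0 0 0 0 0.143 0.3; 0 0 0 0 0 0.143 0.3; 0 0 0 0 0 0.143 0.3; 0 0 0 0 0 0.143 0.3; 0 0 0 0 0 0.143 0.3; 0 0 0 0 0 0.143 0.3; 0 0 0 0 0 0.143 0.3; 0 0 0 0 0 0.143 0.3"}}

```text
t: 19.85
ee_pos: [621.4, -169.4, 158.5]
ee_rot: [0.868, 0.497, 0.0, 0.0]
force: [0.5, 0.9, -0.5]
finger_gap: 55.5
```

Emit:
{"api": "step_arm", "payload": {"rows": "0 0 0 0 0 0.143 0.3; 0 0 0 0 0 0.143 0.3; 0 0 0 0 0 0.143 0.3; 0 0 0 0 0 0.143 0.3; 0 0 0 0 0 0 0.3"}}

```text
t: 20.35
ee_pos: [621.4, -169.4, 158.5]
ee_rot: [0.972, 0.234, 0.0, 0.0]
force: [-0.2, -0.2, -0.0]
finger_gap: 55.8
```

```bash
python3 - <<'E'
from h import *
plan(460.5,-210,150,117.2)
E
```

```text
t 20.35 pos [ 621.362 -169.425  158.49 ] psi -62.9 gap 55.8 F [-0.203 -0.222 -0.022] j [-0.389  0.399  1.59  -0.     1.152  0.71 ]
turn [ 0.    -0.    -0.002] shift/25 [-6.465 -1.498  0.34 ]
```

Emit:
{"api": "step_arm", "payload": {"rows": "-0.92 -0.21 0 0 0 0 0.3; -0.92 -0.21 0 0 0 0 0.3; -0.92 -0.21 0 0 0 0 0.3; -0.92 -0.21 0 0 0 0 0.3; -0.92 -0.21 0 0 0 0 0.3; -0.92 -0.21 0 0 0 0 0.3; -0.92 -0.22 0 0 0 0 0.3; 0 0 0 0 0 0 0.3"}}

```text
t: 21.15
ee_pos: [459.0, -210.1, 158.1]
ee_rot: [0.972, 0.236, -0.001, -0.0]
force: [0.2, 0.4, -0.8]
finger_gap: 55.5
```

```bash
python3 - <<'E'
from h import *
plan(460.5,-210,80.5,117.2)
p,d=cams.snapshot("wrist");cv2.imwrite("pics/w8.png",p)
E
```

```text
t 21.15 pos [ 459.041 -210.115  158.093] psi -62.7 gap 55.5 F [ 0.236  0.377 -0.843] j [-0.585  0.095  1.961 -0.001  1.088  0.509]
turn [-0.001  0.001  0.002] shift/25 [0.054 0.023 3.104]
```

View pics/w8.png

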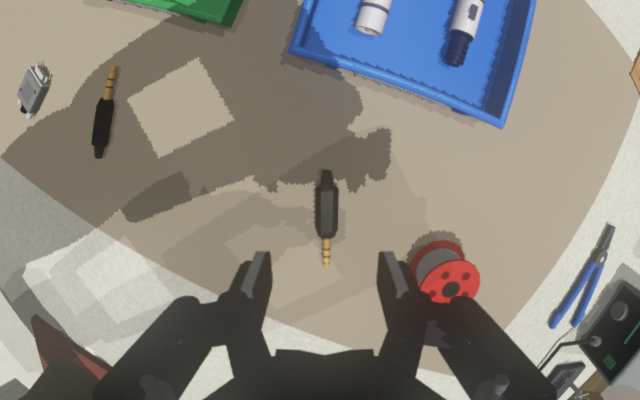

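Jack 1 is aligned with the jaws at (326,210), and the reel is well clear. Descending.

Emit:
{"api": "step_arm", "payload": {"rows": "0.04 0.02 0.9 0 0 0 0.3; 0 0 0.9 0 0 0 0.3; 0 0 0.8 0 0 0 0.3; 0 0 0.35 0 0 0 0.3; 0 0 0.1 0 0 0 0.3; 0 0 0 0 0 0 0.3"}}

```text
t: 21.8
ee_pos: [462.8, -210.0, 82.4]
ee_rot: [0.972, 0.235, 0.0, 0.0]
force: [0.3, 0.2, 0.4]
finger_gap: 55.5
```

```bash
python3 - <<'E'
from h import *
plan(460.5,-210,80.5,117.2)
E
```

```text
t 21.80 pos [ 462.849 -209.961   82.387] psi -62.8 gap 55.5 F [0.268 0.188 0.393] j [-0.581  0.229  1.98   0.     0.932  0.515]
turn [ 0. -0.  0.] shift/25 [-0.084 -0.042  0.075]
```

Emit:
{"api": "step_arm", "payload": {"rows": "-0.08 -0.04 0.05 0 0 0 0.3; 0 0 0 0 0 0 -1; 0 0 0 0 0 0 -1; 0 0 0 0 0 0 -1; 0 0 0 0 0 0 -1; 0 0 0 0 0 0 -1; 0 0 0 0 0 0 -1", "newtons": 30}}

```text
t: 22.5
ee_pos: [460.4, -210.2, 81.5]
ee_rot: [0.972, 0.235, 0.0, 0.0]
force: [-1.3, 0.7, 6.4]
finger_gap: 13.9
```

Emit:
{"api": "step_arm", "payload": {"rows": "0 0 -0.5 0 0 0 -1; 0 0 -0.8 0 0 0 -1; 0 0 -0.9 0 0 0 -1; 0 0 -0.8 0 0 0 -1; 0 0 0 0 0 0 -1"}}

```text
t: 23.0
ee_pos: [461.9, -211.0, 159.4]
ee_rot: [0.972, 0.235, 0.002, 0.002]
force: [0.1, -0.6, -0.3]
finger_gap: 13.9
```

```bash
python3 - <<'E'
from h import *
# green tray centre (611.7,-5) yaw 4: slot y -34: tip toward -x => barrel centre 9mm toward +x
a=np.radians(4); c=np.array([611.7,-5.])+9*np.array([np.cos(a),np.sin(a)])-34*np.array([-np.sin(a),np.cos(a)]); print(c)
plan(c[0],c[1],155,94)
p,d=cams.snapshot("wrist");cv2.imwrite("pics/w9.png",p)
p,d=cams.snapshot("side");cv2.imwrite("pics/s9.png",p[80:300,180:420].repeat(3,0).repeat(3,1)[:600,:720])
E
```

```text
[623.05  -38.289]
t 23.00 pos [ 461.862 -211.049  159.37 ] psi -62.9 gap 13.9 F [ 0.109 -0.598 -0.284] j [-0.584  0.095  1.958  0.     1.083  0.513]
turn [ 0.005 -0.004  0.404] shift/25 [ 6.914 -6.444  0.175]
```

View pics/w9.png

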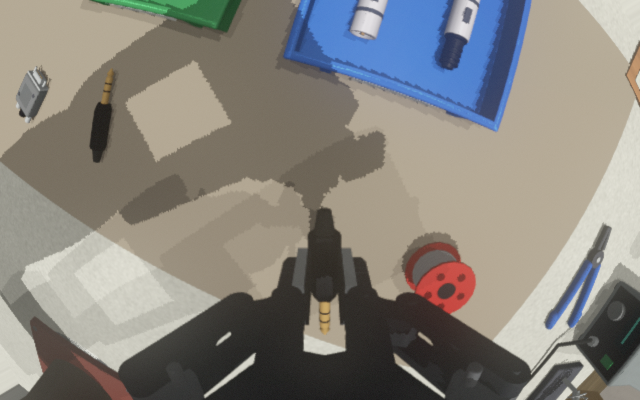

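View pics/s9.png

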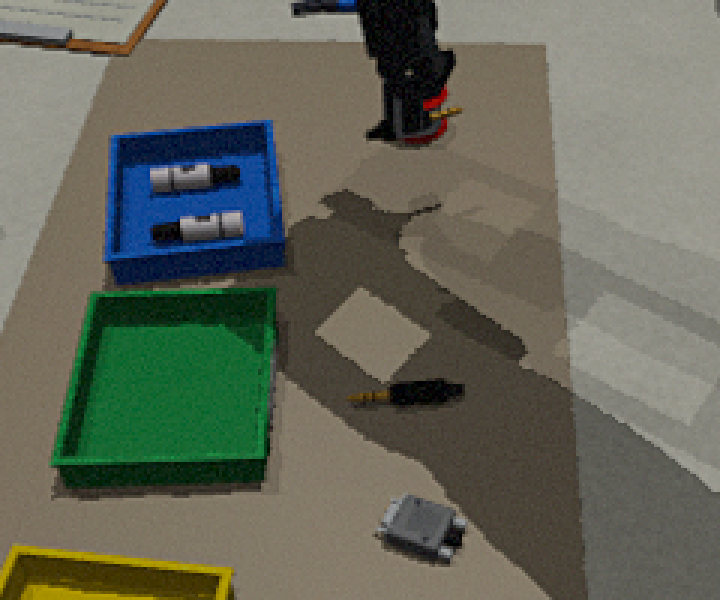

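Jack 1 is held. Turning and carrying it to the green tray's −y side.

Emit:
{"api": "step_arm", "payload": {"rows": "0 0 0 0 0 0.135 -1; 0 0 0 0 0 0.135 -1; 0 0 0 0 0 0.134 -1; 0.86 -0.8 0 0 0 0 -1; 0.86 -0.8 0 0 0 0 -1; 0.86 -0.8 0 0 0 0 -1; 0.86 -0.8 0 0 0 0 -1; 0.86 -0.8 0 0 0 0 -1"}}

```text
t: 23.9
ee_pos: [560.0, -101.4, 153.9]
ee_rot: [0.999, 0.035, -0.001, -0.001]
force: [0.0, -0.1, -0.9]
finger_gap: 13.9
```

Emit:
{"api": "step_arm", "payload": {"rows": "0.86 -0.8 0 0 0 0 -1; 0.86 -0.8 0 0 0 0 -1; 0.86 -0.8 0 0 0 0 -1; 0 0 0 0 0 0 -1; 0 0 0 0 0 0 -1"}}

```text
t: 24.4
ee_pos: [619.6, -37.8, 153.9]
ee_rot: [0.999, 0.036, -0.002, -0.0]
force: [0.0, -0.9, -0.5]
finger_gap: 13.6
```

```bash
python3 - <<'E'
from h import *
plan(623,-38.3,88,94)
E
```

```text
t 24.40 pos [619.555 -37.783 153.918] psi -85.9 gap 13.6 F [ 0.037 -0.858 -0.466] j [-0.188  0.357  1.656 -0.     1.132  1.312]
turn [-0.     0.003  0.001] shift/25 [0.136 0.03  2.637]
```

Emit:
{"api": "step_arm", "payload": {"rows": "0.06 0.03 0.8 0 0 0 -1; 0 0 0.8 0 0 0 -1; 0 0 0.6 0 0 0 -1; 0 0 0.3 0 0 0 -1; 0 0 0.05 0 0 0 -1; 0 0 0 0 0 0 -1"}}

```text
t: 25.0
ee_pos: [622.1, -39.3, 92.4]
ee_rot: [0.999, 0.035, 0.0, 0.0]
force: [-0.8, 0.4, 0.8]
finger_gap: 13.8
```

```bash
python3 - <<'E'
from h import *
plan(623,-38.3,85,94)
E
```

```text
t 25.00 pos [622.093 -39.287  92.354] psi -86.0 gap 13.8 F [-0.76   0.388  0.848] j [-0.189  0.445  1.671 -0.     1.025  1.312]
turn [ 0. -0. -0.] shift/25 [ 0.039 -0.037  0.294]
```

Emit:
{"api": "step_arm", "payload": {"rows": "0.04 -0.04 0.15 0 0 0 -1; 0 0 0.06 0 0 0 -1; 0 0 0 0 0 0 -1"}}

```text
t: 25.3
ee_pos: [623.1, -37.8, 87.1]
ee_rot: [0.999, 0.035, 0.0, 0.0]
force: [0.2, 0.4, -1.0]
finger_gap: 13.5
```

Emit:
{"api": "step_arm", "payload": {"rows": "0 0 0.05 0 0 0 -1; 0 0 0 0 0 0 -1"}}

```text
t: 25.5
ee_pos: [623.0, -37.9, 85.7]
ee_rot: [0.999, 0.035, 0.0, 0.0]
force: [-0.0, -0.6, -0.2]
finger_gap: 13.5
```

Emit:
{"api": "step_arm", "payload": {"rows": "0 0 0.04 0 0 0 -1; 0 0 0 0 0 0 -1"}}

```text
t: 25.7
ee_pos: [623.0, -37.9, 84.7]
ee_rot: [0.999, 0.035, 0.0, 0.0]
force: [1.0, 0.3, -0.4]
finger_gap: 13.9
```

Emit:
{"api": "step_arm", "payload": {"rows": "0 0 0.03 0 0 0 -1; 0 0 0 0 0 0 -1"}}

```text
t: 25.9
ee_pos: [623.1, -37.9, 84.6]
ee_rot: [0.999, 0.035, -0.0, 0.0]
force: [-2.9, -0.0, 4.1]
finger_gap: 13.7
```

Emit:
{"api": "step_arm", "payload": {"rows": "0 0 0.03 0 0 0 -1; 0 0 0 0 0 0 -1"}}

```text
t: 26.1
ee_pos: [623.1, -37.9, 84.5]
ee_rot: [0.999, 0.035, -0.0, 0.0]
force: [-4.4, 0.1, 9.7]
finger_gap: 13.7
```

Touchdown at 84.5 (predicted 84.5). Releasing slowly.

Emit:
{"api": "step_arm", "payload": {"rows": "0 0 -0.03 0 0 0 -0.6; 0 0 0 0 0 0 -0.4; 0 0 0 0 0 0 -0.2; 0 0 0 0 0 0 -0.2; 0 0 -0.3 0 0 0 -0.2; 0 0 -0.9 0 0 0 -0.2; 0 0 -0.9 0 0 0 -0.2; 0 0 -0.9 0 0 0 -0.2"}}

```text
t: 26.9
ee_pos: [622.9, -37.9, 160.0]
ee_rot: [0.999, 0.035, -0.0, -0.0]
force: [0.1, -0.2, 0.8]
finger_gap: 34.1
```

```bash
python3 - <<'E'
from h import *
# J2 mid (452.2,-6) phi 6.8, tip +x; origin = mid-9*dir
plan(452.2-9,-6-1,150,96.8)
p,d=cams.snapshot("side");cv2.imwrite("pics/s10.png",p[80:300,180:420].repeat(3,0).repeat(3,1)[:600,:720])
E
```

```text
t 26.90 pos [622.933 -37.915 160.04 ] psi -86.0 gap 34.1 F [ 0.098 -0.234  0.788] j [-0.187  0.355  1.645 -0.     1.141  1.314]
turn [-0.     0.    -0.049] shift/25 [-6.992 -2.079  0.402]
```

View pics/s10.png

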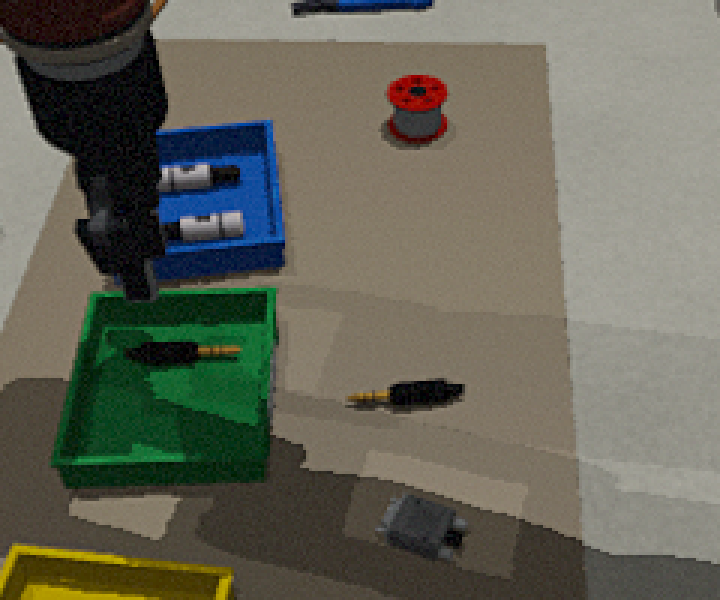

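Jack 1 lies inside the green tray with clearance at both ends (184,352). Next is jack 2.

Emit:
{"api": "step_arm", "payload": {"rows": "0 0 0 0 0 -0.05 0.3; -1 -0.3 0 0 0 0 0.3; -1 -0.3 0 0 0 0 0.3; -1 -0.3 0 0 0 0 0.3; -1 -0.3 0 0 0 0 0.3; -1 -0.3 0 0 0 0 0.3; -1 -0.3 0 0 0 0 0.3; -1 -0.28 0 0 0 0 0.3"}}

```text
t: 27.75
ee_pos: [442.0, -7.0, 159.0]
ee_rot: [0.998, 0.06, 0.0, 0.0]
force: [0.6, 0.1, 0.4]
finger_gap: 55.7
```

Emit:
{"api": "step_arm", "payload": {"rows": "0 0 0 0 0 0 0.3; 0 0 0 0 0 0 0.3"}}

```text
t: 27.95
ee_pos: [443.4, -7.3, 159.4]
ee_rot: [0.998, 0.06, 0.001, 0.0]
force: [0.4, -0.1, -0.1]
finger_gap: 55.5
```

```bash
python3 - <<'E'
from h import *
plan(443.2,-7,80.5,96.8)
p,d=cams.snapshot("wrist");cv2.imwrite("pics/w11.png",p)
E
```

```text
t 27.95 pos [443.398  -7.273 159.415] psi -83.1 gap 55.5 F [ 0.364 -0.075 -0.13 ] j [-0.195 -0.059  2.114 -0.     1.085  1.256]
turn [ 0.001 -0.002  0.001] shift/25 [-0.007 -0.012  3.157]
```

View pics/w11.png

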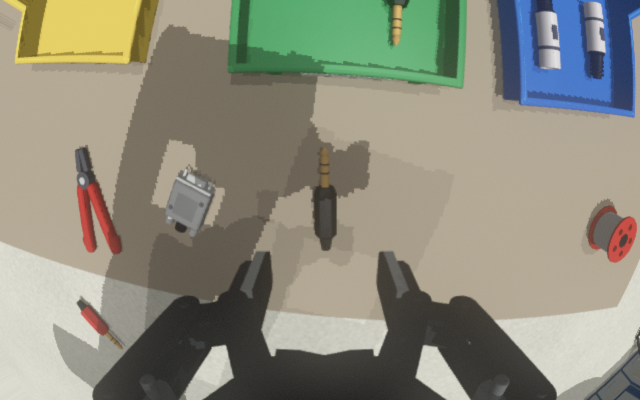

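Jack 2 is centred and aligned at (325,210). Descending.

Emit:
{"api": "step_arm", "payload": {"rows": "0 0 0.9 0 0 0 0.3; 0 0 0.9 0 0 0 0.3; 0 0 0.8 0 0 0 0.3; 0 0 0.4 0 0 0 0.3; 0 0 0.1 0 0 0 0.3; 0 0 0 0 0 0 0.3"}}

```text
t: 28.6
ee_pos: [443.6, -7.3, 81.5]
ee_rot: [0.998, 0.06, -0.0, -0.0]
force: [-0.5, 0.6, 0.1]
finger_gap: 55.2
```

```bash
python3 - <<'E'
from h import *
plan(443.2,-7,80.8,96.8)
E
```

```text
t 28.60 pos [443.583  -7.336  81.534] psi -83.1 gap 55.2 F [-0.454  0.57   0.087] j [-0.195  0.09   2.143  0.     0.908  1.256]
turn [-0.     0.     0.001] shift/25 [-0.014 -0.015  0.029]
```

Emit:
{"api": "step_arm", "payload": {"rows": "0 0 0.02 0 0 0 -1; 0 0 0 0 0 0 -1; 0 0 0 0 0 0 -1; 0 0 0 0 0 0 -1; 0 0 0 0 0 0 -1; 0 0 0 0 0 0 -1; 0 0 0 0 0 0 -1"}}

```text
t: 29.3
ee_pos: [443.6, -7.3, 81.7]
ee_rot: [0.998, 0.06, 0.001, 0.0]
force: [-1.8, 0.9, 7.0]
finger_gap: 13.6
```

Emit:
{"api": "step_arm", "payload": {"rows": "0 0 -0.5 0 0 0 -1; 0 0 -0.8 0 0 0 -1; 0 0 -0.9 0 0 0 -1; 0 0 -0.8 0 0 0 -1; 0 0 0 0 0 0 -1"}}

```text
t: 29.8
ee_pos: [445.0, -7.5, 159.3]
ee_rot: [0.998, 0.06, 0.003, 0.001]
force: [0.2, -0.5, -1.0]
finger_gap: 13.3
```

```bash
python3 - <<'E'
from h import *
a=np.radians(4); c=np.array([611.7,-5.])-9*np.array([np.cos(a),np.sin(a)])+34*np.array([-np.sin(a),np.cos(a)]); print(c)
plan(c[0],c[1],155,94)
p,d=cams.snapshot("wrist");cv2.imwrite("pics/w12.png",p)
E
```

```text
[600.35   28.289]
t 29.80 pos [445.014  -7.539 159.277] psi -83.1 gap 13.3 F [ 0.18  -0.513 -1.027] j [-0.194 -0.058  2.113  0.     1.08   1.256]
turn [ 0.002 -0.006  0.05 ] shift/25 [ 6.298 -0.996  0.171]
```

View pics/w12.png

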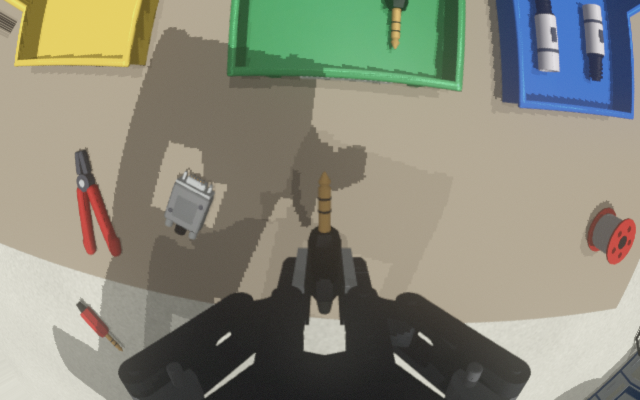

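Jack 2 is held. Carrying it to the +y side of the green tray.

Emit:
{"api": "step_arm", "payload": {"rows": "0 0 0 0 0 0.05 -1; 0.9 -0.14 0 0 0 0 -1; 0.9 -0.14 0 0 0 0 -1; 0.9 -0.14 0 0 0 0 -1; 0.9 -0.14 0 0 0 0 -1; 0.9 -0.14 0 0 0 0 -1; 0.9 -0.14 0 0 0 0 -1; 0.9 -0.16 0 0 0 0 -1"}}

```text
t: 30.65
ee_pos: [598.3, 29.0, 154.0]
ee_rot: [0.999, 0.035, -0.001, -0.0]
force: [0.2, 0.1, -1.4]
finger_gap: 13.6
```

Emit:
{"api": "step_arm", "payload": {"rows": "0 0 0 0 0 0 -1; 0 0 0 0 0 0 -1"}}

```text
t: 30.85
ee_pos: [597.4, 28.9, 154.2]
ee_rot: [0.999, 0.035, -0.002, -0.0]
force: [-1.6, 0.3, -0.9]
finger_gap: 13.4
```

```bash
python3 - <<'E'
from h import *
plan(600.3,28.3,88,94)
E
```

```text
t 30.85 pos [597.394  28.859 154.197] psi -86.0 gap 13.4 F [-1.615  0.338 -0.943] j [-0.083  0.308  1.718 -0.     1.119  1.417]
turn [-0.     0.003  0.   ] shift/25 [0.114 0.03  2.648]
```

Emit:
{"api": "step_arm", "payload": {"rows": "0.06 0.03 0.8 0 0 0 -1; 0 0 0.8 0 0 0 -1; 0 0 0.6 0 0 0 -1; 0 0 0.3 0 0 0 -1; 0 0 0.15 0 0 0 -1; 0 0 0 0 0 0 -1"}}

```text
t: 31.45
ee_pos: [599.7, 28.0, 89.5]
ee_rot: [0.999, 0.035, -0.0, -0.0]
force: [0.9, -1.0, -0.5]
finger_gap: 13.8
```

Emit:
{"api": "step_arm", "payload": {"rows": "0 0 0.08 0 0 0 -1; 0 0 0 0 0 0 -1"}}

```text
t: 31.65
ee_pos: [600.4, 28.1, 88.3]
ee_rot: [0.999, 0.035, 0.001, 0.0]
force: [0.1, 0.6, -0.3]
finger_gap: 13.5
```

```bash
python3 - <<'E'
from h import *
plan(600.3,28.3,84.8,94)
E
```

```text
t 31.65 pos [600.357  28.051  88.283] psi -86.0 gap 13.5 F [ 0.14   0.609 -0.323] j [-0.084  0.406  1.734 -0.     1.     1.416]
turn [ 0.    -0.001  0.   ] shift/25 [-0.002 -0.01   0.139]
```

Emit:
{"api": "step_arm", "payload": {"rows": "0 0 0.07 0 0 0 -1; 0 0 0.03 0 0 0 -1; 0 0 0 0 0 0 -1"}}

```text
t: 31.95
ee_pos: [599.9, 28.1, 85.1]
ee_rot: [0.999, 0.035, -0.0, -0.0]
force: [0.7, 0.8, 0.3]
finger_gap: 13.5
```

Emit:
{"api": "step_arm", "payload": {"rows": "0 0 0.04 0 0 0 -1; 0 0 0 0 0 0 -1"}}

```text
t: 32.15
ee_pos: [600.1, 28.1, 84.8]
ee_rot: [0.999, 0.035, 0.0, 0.0]
force: [-2.3, 0.4, 4.3]
finger_gap: 13.9
```

Emit:
{"api": "step_arm", "payload": {"rows": "0 0 0.03 0 0 0 -1; 0 0 0 0 0 0 -1"}}

```text
t: 32.35
ee_pos: [600.1, 28.1, 84.8]
ee_rot: [0.999, 0.035, -0.0, 0.0]
force: [-4.2, -0.1, 10.4]
finger_gap: 13.8
```

Emit:
{"api": "step_arm", "payload": {"rows": "0 0 -0.03 0 0 0 -0.6; 0 0 0 0 0 0 -0.4; 0 0 0 0 0 0 -0.2; 0 0 0 0 0 0 -0.2; 0 0 -0.3 0 0 0 -0.2; 0 0 -0.9 0 0 0 -0.2; 0 0 -0.9 0 0 0 -0.2; 0 0 -0.9 0 0 0 -0.2"}}

```text
t: 33.15
ee_pos: [599.9, 28.0, 160.3]
ee_rot: [0.999, 0.035, -0.0, -0.0]
force: [-0.2, -0.8, -0.2]
finger_gap: 34.2
```

```bash
python3 - <<'E'
from h import *
plan(436.9+2,102.5-0.7,155,68.2)
p,d=cams.snapshot("side");cv2.imwrite("pics/s13.png",p[80:300,180:420].repeat(3,0).repeat(3,1)[:600,:720])
E
```

```text
t 33.15 pos [599.899  28.046 160.292] psi -86.0 gap 34.2 F [-0.205 -0.784 -0.167] j [-0.085  0.304  1.71   0.     1.128  1.417]
turn [-0.    0.    0.45] shift/25 [-7.075 -0.348  0.212]
```

View pics/s13.png

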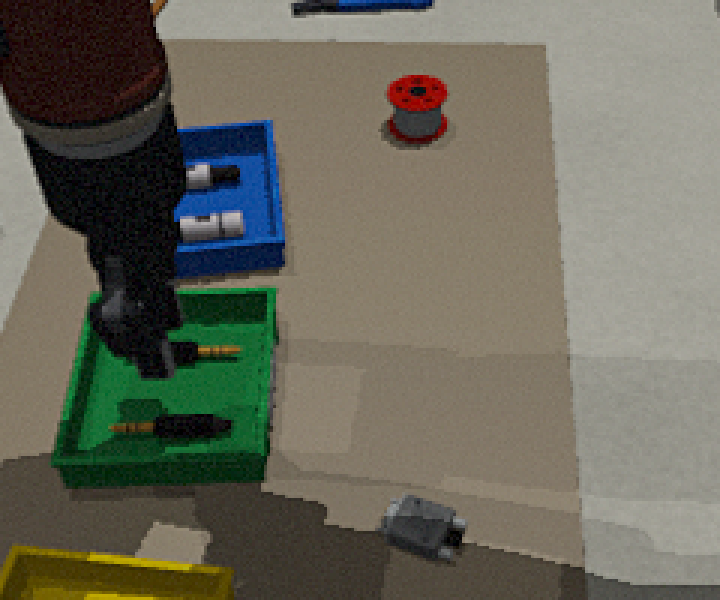

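Both jacks are down in the green tray. Next is the data plug.

Emit:
{"api": "step_arm", "payload": {"rows": "0 0 0 0 0 0.15 0.5; 0 0 0 0 0 0.15 0.5; 0 0 0 0 0 0.15 0.5; -0.88 -0.04 0 0 0 0 0.5; -0.88 -0.04 0 0 0 0 0.5; -0.88 -0.04 0 0 0 0 0.5; -0.88 -0.04 0 0 0 0 0.5; -0.88 -0.04 0 0 0 0 0.5"}}

```text
t: 34.0
ee_pos: [498.9, 73.8, 159.3]
ee_rot: [0.982, -0.189, 0.0, -0.0]
force: [-0.1, -0.2, 0.5]
finger_gap: 64.1
```

Emit:
{"api": "step_arm", "payload": {"rows": "-0.88 -0.04 0 0 0 0 0.5; -0.88 -0.04 0 0 0 0 0.5; -0.88 -0.04 0 0 0 0 0.5; 0 0 0 0 0 0 0.5; 0 0 0 0 0 0 0.5"}}

```text
t: 34.5
ee_pos: [439.9, 100.9, 159.6]
ee_rot: [0.982, -0.189, 0.001, -0.0]
force: [0.6, 0.6, 0.7]
finger_gap: 63.9
```

```bash
python3 - <<'E'
from h import *
plan(438.9,101.8,80.8,68.2)
p,d=cams.snapshot("wrist");cv2.imwrite("pics/w14.png",p)
E
```

```text
t 34.50 pos [439.92  100.872 159.588] psi -111.7 gap 63.9 F [0.603 0.572 0.72 ] j [ 0.05  -0.039  2.095 -0.     1.085  2.001]
turn [-0.    -0.001  0.001] shift/25 [-0.052 -0.019  3.152]
```

View pics/w14.png

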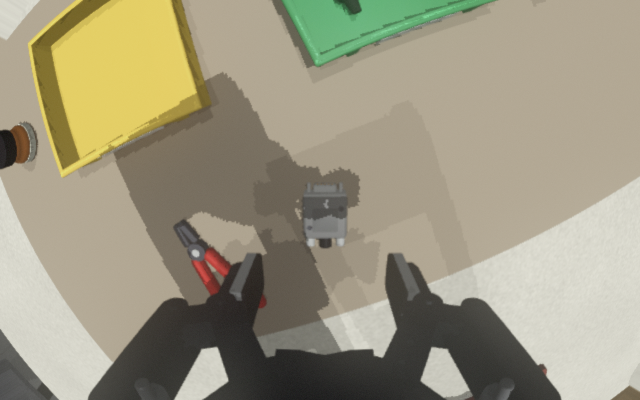

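The data plug is aligned at (325,213). The cutters' handles are closest on the left, so I'll check the clearance in numbers.

```bash
python3 - <<'E'
from h import *
C=[]
for n in ["side","scene"]:
    z=np.load(f"pics/{n}0.npz");d=z["d"];p=z["p"].astype(int);W=cloud(n,d)
    C.append(W[(d>0)&(W[...,2]>5)&(W[...,2]<25)])
W=np.vstack(C);q=W[(np.hypot(W[:,0]-421,W[:,1]-210)<75)]
a=np.radians(68.2);v=q[:,:2]-[438.9,101.8]
al=v@[np.cos(a),np.sin(a)];ac=v@[np.sin(a),-np.cos(a)]
for lo,hi in((-15,15),(-45,45)):
    m=(ac>lo)&(ac<hi);print(lo,al[m].min() if m.any() else None)
m=(ac>-45)&(ac<45); print(np.percentile(al[m],[0,1,5]))
E
```

```text
-15 113.13590414101728
-45 86.91921196041615
[86.919 89.04  93.186]
```

The clearance is over 40 mm. Descending.

Emit:
{"api": "step_arm", "payload": {"rows": "-0.03 -0.01 0.9 0 0 0 0.4; 0 0 0.9 0 0 0 0.4; 0 0 0.8 0 0 0 0.4; 0 0 0.4 0 0 0 0.4; 0 0 0.1 0 0 0 0.4; 0 0 0.03 0 0 0 0.4; 0 0 0 0 0 0 0.4"}}

```text
t: 35.25
ee_pos: [439.8, 101.3, 81.7]
ee_rot: [0.982, -0.189, 0.001, -0.0]
force: [0.9, -0.2, 0.5]
finger_gap: 60.0
```

Emit:
{"api": "step_arm", "payload": {"rows": "0 0 0 0 0 0 -1; 0 0 0 0 0 0 -1; 0 0 0 0 0 0 -1; 0 0 0 0 0 0 -1; 0 0 0 0 0 0 -1; 0 0 0 0 0 0 -1", "newtons": 30}}

```text
t: 35.85
ee_pos: [439.6, 101.4, 81.9]
ee_rot: [0.982, -0.189, 0.001, -0.0]
force: [-0.9, -0.3, 6.3]
finger_gap: 32.1
```

Emit:
{"api": "step_arm", "payload": {"rows": "0 0 -0.5 0 0 0 -1; 0 0 -0.8 0 0 0 -1; 0 0 -0.9 0 0 0 -1; 0 0 -0.8 0 0 0 -1; 0 0 0 0 0 0 -1"}}

```text
t: 36.35
ee_pos: [440.9, 101.5, 159.3]
ee_rot: [0.982, -0.189, 0.003, -0.001]
force: [0.1, 0.3, -0.9]
finger_gap: 32.0
```

```bash
python3 - <<'E'
from h import *
plan(620,218,155,85)
p,d=cams.snapshot("wrist");cv2.imwrite("pics/w15.png",p)
E
```

```text
t 36.35 pos [440.902 101.51  159.35 ] psi -111.8 gap 32.0 F [ 0.064  0.292 -0.925] j [ 0.052 -0.039  2.095  0.     1.079  2.003]
turn [-0.002 -0.006 -0.293] shift/25 [ 6.731 -5.266  0.174]
```

View pics/w15.png

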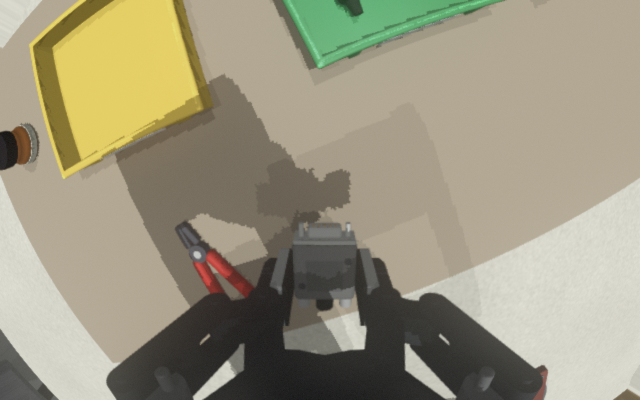

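The data plug is held. Carrying it to the yellow tray centre.

Emit:
{"api": "step_arm", "payload": {"rows": "0 0 0 0 0 -0.145 -1; 0 0 0 0 0 -0.145 -1; 0.84 -0.66 0 0 0 0 -1; 0.84 -0.66 0 0 0 0 -1; 0.84 -0.66 0 0 0 0 -1; 0.84 -0.66 0 0 0 0 -1; 0.84 -0.66 0 0 0 0 -1; 0.84 -0.66 0 0 0 0 -1"}}

```text
t: 37.2
ee_pos: [573.1, 189.0, 154.0]
ee_rot: [0.999, -0.045, -0.001, 0.0]
force: [0.3, 0.0, 0.1]
finger_gap: 31.6
```

Emit:
{"api": "step_arm", "payload": {"rows": "0.84 -0.66 0 0 0 0 -1; 0.84 -0.66 0 0 0 0 -1; 0 0 0 0 0 0 -1; 0 0 0 0 0 0 -1"}}

```text
t: 37.6
ee_pos: [617.1, 217.5, 153.9]
ee_rot: [0.999, -0.045, -0.002, 0.0]
force: [-0.2, -0.6, 0.1]
finger_gap: 31.9
```

```bash
python3 - <<'E'
from h import *
plan(620,218,88,85)
E
```

```text
t 37.60 pos [617.06  217.53  153.948] psi -95.1 gap 31.9 F [-0.192 -0.596  0.143] j [ 0.219  0.429  1.56  -0.     1.156  1.879]
turn [ 0.001  0.003 -0.002] shift/25 [ 0.115 -0.029  2.638]
```

Emit:
{"api": "step_arm", "payload": {"rows": "0.06 0 0.8 0 0 0 -1; 0 0 0.8 0 0 0 -1; 0 0 0.6 0 0 0 -1; 0 0 0.3 0 0 0 -1; 0 0 0.12 0 0 0 -1; 0 0 0 0 0 0 -1; 0 0 0 0 0 0 -1"}}

```text
t: 38.3
ee_pos: [620.1, 217.6, 91.4]
ee_rot: [0.999, -0.045, 0.001, -0.0]
force: [0.0, 0.2, -0.7]
finger_gap: 31.9
```

Emit:
{"api": "step_arm", "payload": {"rows": "0 0 0.08 0 0 0 -1; 0 0 0 0 0 0 -1"}}

```text
t: 38.5
ee_pos: [619.8, 217.6, 88.9]
ee_rot: [0.999, -0.045, 0.0, -0.0]
force: [-0.1, -0.5, -0.6]
finger_gap: 32.2
```

Emit:
{"api": "step_arm", "payload": {"rows": "0 0 0.06 0 0 0 -1; 0 0 0 0 0 0 -1"}}

```text
t: 38.7
ee_pos: [619.5, 217.5, 86.8]
ee_rot: [0.999, -0.045, -0.0, 0.0]
force: [-0.4, -1.4, -0.2]
finger_gap: 31.8
```

Emit:
{"api": "step_arm", "payload": {"rows": "0 0 0.05 0 0 0 -1; 0 0 0 0 0 0 -1"}}

```text
t: 38.9
ee_pos: [619.4, 217.5, 85.4]
ee_rot: [0.999, -0.045, -0.0, 0.0]
force: [-0.6, -0.3, -0.6]
finger_gap: 32.3
```

Emit:
{"api": "step_arm", "payload": {"rows": "0 0 0.03 0 0 0 -1; 0 0 0 0 0 0 -1"}}

```text
t: 39.1
ee_pos: [619.6, 217.5, 85.0]
ee_rot: [0.999, -0.045, 0.0, -0.0]
force: [0.3, -1.0, 0.1]
finger_gap: 32.2
```

Emit:
{"api": "step_arm", "payload": {"rows": "0 0 0.02 0 0 0 -1; 0 0 0 0 0 0 -1"}}

```text
t: 39.3
ee_pos: [619.6, 217.6, 84.9]
ee_rot: [0.999, -0.045, 0.0, 0.0]
force: [-2.1, -0.2, 4.3]
finger_gap: 32.2
```

Touchdown. Releasing, lifting, and moving back clear of the cameras' view of the trays.

Emit:
{"api": "step_arm", "payload": {"rows": "0 0 0 0 0 0 0.0; 0 0 0 0 0 0 0.2; 0 0 0 0 0 0 0.2; 0 0 0 0 0 0 0.2; 0 0 -0.3 0 0 0 0.2; 0 0 -0.9 0 0 0 0.2; 0 0 -0.9 0 0 0 0.2; 0 0 -0.9 0 0 0 0.2"}}

```text
t: 40.1
ee_pos: [619.6, 217.5, 160.7]
ee_rot: [0.999, -0.045, 0.0, -0.0]
force: [0.7, 0.2, -0.3]
finger_gap: 51.2
```

Emit:
{"api": "step_arm", "payload": {"rows": "0 0 -1 0 0 0 0.2; 0 0 -1 0 0 0 0.2; 0 0 -1 0 0 0 0.2; 0 0 -1 0 0 0 0.2; -0.9 0 0 0 0 0 0.2; -0.9 0 0 0 0 0 0.2; -0.9 0 0 0 0 0 0.2; -0.9 0 0 0 0 0 0.2"}}

```text
t: 40.9
ee_pos: [529.1, 225.7, 260.1]
ee_rot: [0.999, -0.045, 0.0, -0.0]
force: [-0.2, -1.2, 0.3]
finger_gap: 51.2
```

Emit:
{"api": "step_arm", "payload": {"rows": "-0.9 0 0 0 0 0 0.2; -0.9 0 0 0 0 0 0.2; -0.9 0 0 0 0 0 0.2; -0.9 0 0 0 0 0 0.2; 0 0 0 0 0 0 0.2; 0 0 0 0 0 0 0.2"}}

```text
t: 41.5
ee_pos: [440.5, 233.9, 260.2]
ee_rot: [0.999, -0.045, 0.001, -0.0]
force: [-0.5, 0.6, -0.3]
finger_gap: 51.4
```

```bash
python3 - <<'E'
from h import *
for n in ["side","scene","wrist"]:
    p,d=cams.snapshot(n);np.savez(f"pics/{n}16.npz",p=p,d=d);cv2.imwrite(f"pics/{n}16.png",p)
    if n=="wrist":continue
    W=cloud(n,d)
    for nm,c,h in (("micA",(637,-232),19),("micB",(624,-168),19),("J1",(614,-39),15),("J2",(609,29),15),("data",(620,218),15),("cutters",(421,210),12),("reel",(455,-324),36)):
        R=30 if nm!="cutters" else 70
        lo=10 if nm!="cutters" else 5.5
        if nm=="reel": R=35
        m=(d>0)&(np.hypot(W[...,0]-c[0],W[...,1]-c[1])<R+12)&(W[...,2]>lo)
        if nm in("micA","micB","J1","J2","data"): # exclude walls and neighbours
            m&=(abs(W[...,1]-c[1])<24)&(abs(W[...,0]-c[0])<48)
        q=W[m]
        if len(q)<5: print(n,nm,len(q));continue
        rc=cv2.minAreaRect(q[:,:2].astype(np.float32))
        print(n,nm,len(q),"ztop",np.percentile(q[:,2],97),np.array(rc[0]),np.array(rc[1]),rc[2])
print(r.read_state()["t"])
p=cv2.imread("pics/side16.png");cv2.imwrite("pics/side16c.png",cv2.resize(p[90:380,140:400],None,fx=2.05,fy=2.05,interpolation=cv2.INTER_CUBIC))
p=cv2.imread("pics/scene16.png");cv2.imwrite("pics/scene16c.png",cv2.resize(p[150:360,160:480],None,fx=2.4,fy=2.4,interpolation=cv2.INTER_CUBIC))
E
```

```text
side micA 191 ztop 23.732769011032957 [ 635.691 -228.447] [71.077 16.488] 6.620517730712891
side micB 205 ztop 23.45567684988569 [ 624.196 -165.357] [71.029 15.394] 10.956647872924805
side J1 182 ztop 19.654054890751365 [613.178 -34.745] [80.392 13.938] 1.2417662143707275
side J2 215 ztop 19.87582113523108 [607.802  30.777] [14.852 78.7  ] 89.98452758789062
side data 572 ztop 20.27134789983122 [616.818 218.932] [33.363 51.534] 85.83443450927734
side cutters 20770 ztop 517.8472386342045 [417.304 244.3  ] [117.744  93.783] 19.976383209228516
side reel 0
scene micA 369 ztop 24.38983324155408 [ 636.545 -233.423] [73.212 18.847] 11.167341232299805
scene micB 331 ztop 24.433299965305583 [ 625.021 -169.18 ] [72.928 18.246] 12.37580394744873
scene J1 178 ztop 20.222592483907377 [614.176 -40.395] [78.917 14.553] 5.360947608947754
scene J2 159 ztop 19.95166961458237 [608.336  27.573] [80.061 13.844] 3.3698890209198
scene data 182 ztop 20.707836040385953 [616.335 217.377] [33.621 52.665] 82.69951629638672
scene cutters 4120 ztop 467.64771607526615 [432.221 216.215] [126.803  97.084] 41.61637878417969
scene reel 622 ztop 38.62763973452864 [ 455.526 -324.291] [53.421 52.208] 2.6717565059661865
41.65
```

View pics/side16c.png

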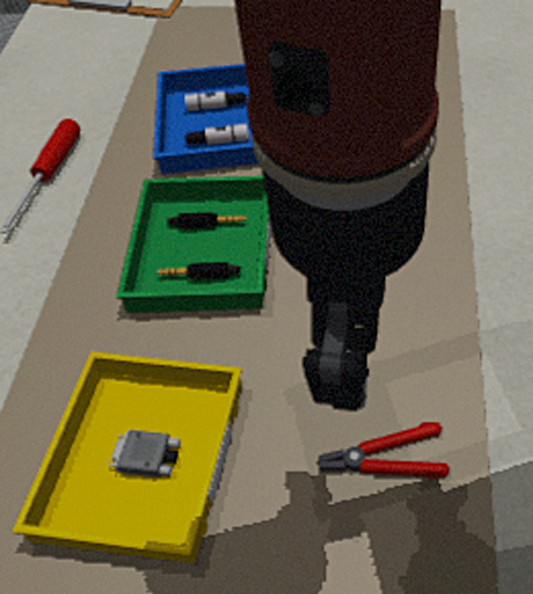

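View pics/scene16c.png

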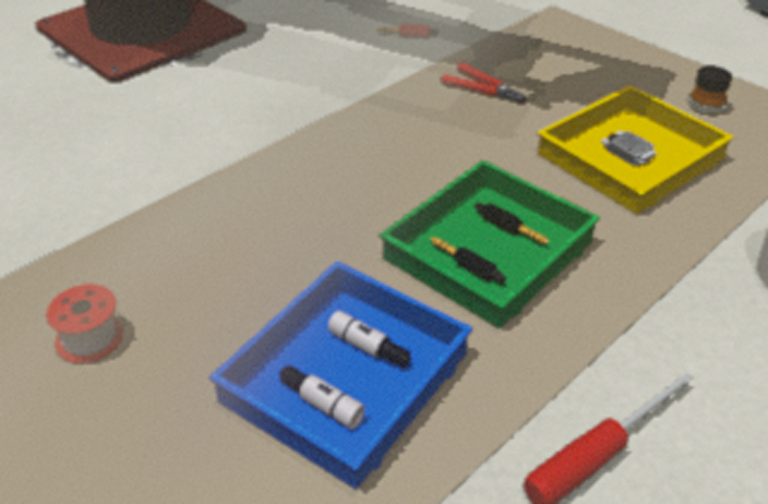

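All tops are at the flat-lying height: mics about 24 mm, jacks about 20, data about 20. The reel reads (455.5,-324.3), unchanged. The cutters' numbers took in the arm and are void, but both pictures show them in place. Handing in.

```bash
python3 - <<'E'
from h import *
from h import cloud
for n in ["side","scene"]:
    for k in ("0","16"):
        z=np.load(f"pics/{n}{k}.npz");d=z["d"];W=cloud(n,d);p=z["p"].astype(int)
        m=(d>0)&(np.hypot(W[...,0]-421,W[...,1]-210)<75)&(W[...,2]>6)&(W[...,2]<25)&(p[...,2]>1.4*p[...,1])&(p[...,2]>1.4*p[...,0])
        v,u=np.nonzero(m);print(n,k,len(u),u.mean(),v.mean())
print(r.hand_in())
E
```

```text
side 0 564 336.1081560283688 311.01241134751774
side 16 557 336.01077199281866 311.0754039497307
scene 0 135 357.0 183.17777777777778
scene 16 139 357.0359712230216 183.25899280575538
the job is handed in; nothing more can be done
None
```

All five plugs are in their trays and the job is handed in, at about 42 s of the 112 s allowed. I went in the order asked: both microphone plugs into blue, both jack plugs into green, then the data plug into yellow. Each was lowered until it touched the tray floor before I let go.

**Last checks:**
- **Lying flat:** the tops measured about 24 mm for the mic plugs, 20 mm for the jacks and 20.5 mm for the data plug. Those are the heights expected on the tray floor. Both cameras show each plug clear of the walls and of its neighbour.
- **Reel and cutters:** the reel is within about 1 mm of its first position. The cutters' handles are in the same place to within 0.1 pixel in both views.
- **Force:** the highest wrist force reported at the end of a move was about 11 N.

**Checks that failed or disagreed:**
- My first final check on the cutters was void because it also picked up the arm, so I redid it with a colour mask.
- The side camera could not see the reel at the end because the arm was in the way, so that check rests on the scene camera alone.
- The two cameras differed by up to about 6 mm in where the plugs lie in the trays.

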